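# Dose three wash tablets from the hanging scoop

### The job

Lift the blue scoop of wash tablets off its rail and tip exactly three of its five tablets into the large compartment of the washer's open detergent drawer, without touching the tablets and leaving the other two in the scoop. Then stand the scoop upright on the table, let go of it, and push the drawer fully shut. Leave the other things where they are.

Things in the scene. Friction and masses are not known exactly. Their poses are not given: they have to be found in the camera images.
- scoop_grip (a point): middle of the grip of the blue plastic scoop: inside the upright strap on the scoop's +y side, whose bare top part is 30 mm wide (x), 8 mm thick (y) and reaches, round-topped, from 98 to 150 mm above the underside; this point is 127 mm above the underside. Scoop frame: z up, -x along the trough to its pouring lip, +y to the strap and its hooks. Hanging, it leans by up to 2 degrees.
- scoop_centre (a point): centre of curvature of the scoop's trough, 100 mm above the underside, 24 mm in -y of the strap. The trough is an arc of inner radius 90 mm about the y axis through this point, 34 mm wide inside, walls 22 mm high, 151 mm long overall, closed at +x; its flat foot is 70 mm long (x) and 40 mm wide, the lowest inside point 10 mm above it. Scoop 95 to 130 g, five tablets in a row 125 g.
- scoop_lip (a point): middle of the pouring lip, the open -x end of the trough: 70 mm in -x, 24 mm in -y and 84 mm below scoop_grip. The row of tablets lies in the hollow of the arc; tilting the lip down about the scoop's y axis brings one after another over it: the first at about 15 to 20 degrees of tilt, each further one some 8 degrees later. Tilt slowly (3 degrees a second); a jerk may throw out one too many.
- bar (a point): middle of the upper bar (8 mm thick, along y, 125 mm above the table) of the steel rail stand. The scoop's two hooks (behind the strap, tops 95 mm above the underside) go over it and 15 mm down behind: raise the scoop 20 mm or more, then move it to the bar's -x. Second bar 73 mm lower; posts 105 mm to either side, feet 60 mm to -x, 55 mm to +x. -x faces the robot. Fixed; left or right of the robot.
- main_cell (a point): centre of the floor of the drawer's large compartment: the left one of three seen from the robot, inside 168 mm long (x) and 92 mm wide (y), walls 50 mm above this floor, their tops 72 mm above the table. Moves with the drawer. The rear of the drawer, behind the washer's face, lies under the washer's top. The middle cell is covered by a grey insert; the narrow right one stays empty.
- drawer_front (a point): centre of the front of the drawer's fascia (224 mm wide, 12 to 87 mm above the table); this point is 60 mm above the table. The washer's front face lies 20 mm plus the drawer's opening beyond it in +x; the washer's flat top is 100 mm above the table, with a peg basket standing far back. Pushed towards +x to shut
- drawer (a joint): opening of the washer's detergent drawer, m: 0 shut, about 0.125 to 0.155 at the start, 0.17 the most. Slides level along world x with 1.5 N of friction; stays where it is left
- tub: closed squat white detergent tub, 140 mm across, 90 mm high, on the table, on the side where the stand is not; origin under its centre. Leave alone.
- lint_trap: round white lint trap, 72 mm across, 26 mm high, on the table in front of the tub; origin under its centre. Leave alone.
- brush: wooden laundry brush, 150 x 55 x 40 mm, on the table to the left; origin under its centre. Leave alone.
- tab1: centre of a white round wash tablet (a smooth, waxed ball), 30 mm across, 25 g (0.245 N); all five are alike and start in the scoop
- tab2: centre of a white round wash tablet (a smooth, waxed ball), 30 mm across, 25 g (0.245 N); all five are alike and start in the scoop
- tab3: centre of a white round wash tablet (a smooth, waxed ball), 30 mm across, 25 g (0.245 N); all five are alike and start in the scoop
- tab4: centre of a white round wash tablet (a smooth, waxed ball), 30 mm across, 25 g (0.245 N); all five are alike and start in the scoop
- tab5: centre of a white round wash tablet (a smooth, waxed ball), 30 mm across, 25 g (0.245 N); all five are alike and start in the scoop
Things that resemble listed ones, but are neither listed nor needed, are in the scene too. What is meant by the part that bears scoop_grip is not pink, and is the smaller of those in its own colour.

How it is judged:
On the way, in this order (a step that is already met when the one before it is completed fails the run):
1. the scoop is lifted up off the rail and clear of the stand, held in the gripper (horizontal distance between scoop_grip and bar above 0.06 m and contact force between the fingers and scoop above 0.5 N), for 0.1 s.
2. exactly three tablets lie in the drawer's large compartment and two are still in the scoop, the scoop still in the gripper and the drawer still open (((distance between each of tab1, tab2, tab3 and main_cell below 0.082 m and y of each of tab1, tab2, tab3 in the frame of main_cell below 0.045 m and distance between each of tab4, tab5 and scoop_centre below 0.08 m) or (distance between each of tab1, tab2, tab4 and main_cell below 0.082 m and y of each of tab1, tab2, tab4 in the frame of main_cell below 0.045 m and distance between each of tab3, tab5 and scoop_centre below 0.08 m) or (distance between each of tab1, tab2, tab5 and main_cell below 0.082 m and y of each of tab1, tab2, tab5 in the frame of main_cell below 0.045 m and distance between each of tab3, tab4 and scoop_centre below 0.08 m) or (distance between each of tab1, tab3, tab4 and main_cell below 0.082 m and y of each of tab1, tab3, tab4 in the frame of main_cell below 0.045 m and distance between each of tab2, tab5 and scoop_centre below 0.08 m) or (distance between each of tab1, tab3, tab5 and main_cell below 0.082 m and y of each of tab1, tab3, tab5 in the frame of main_cell below 0.045 m and distance between each of tab2, tab4 and scoop_centre below 0.08 m) or (distance between each of tab1, tab4, tab5 and main_cell below 0.082 m and y of each of tab1, tab4, tab5 in the frame of main_cell below 0.045 m and distance between each of tab2, tab3 and scoop_centre below 0.08 m) or (distance between each of tab2, tab3, tab4 and main_cell below 0.082 m and y of each of tab2, tab3, tab4 in the frame of main_cell below 0.045 m and distance between each of tab1, tab5 and scoop_centre below 0.08 m) or (distance between each of tab2, tab3, tab5 and main_cell below 0.082 m and y of each of tab2, tab3, tab5 in the frame of main_cell below 0.045 m and distance between each of tab1, tab4 and scoop_centre below 0.08 m) or (distance between each of tab2, tab4, tab5 and main_cell below 0.082 m and y of each of tab2, tab4, tab5 in the frame of main_cell below 0.045 m and distance between each of tab1, tab3 and scoop_centre below 0.08 m) or (distance between each of tab3, tab4, tab5 and main_cell below 0.082 m and y of each of tab3, tab4, tab5 in the frame of main_cell below 0.045 m and distance between each of tab1, tab2 and scoop_centre below 0.08 m)) and value of joint drawer above 0.08 m and contact force between the fingers and scoop above 0.5 N), for 0.3 s.
3. the scoop stands upright on the table, let go (angle between scoop_grip's own z axis and vertical below 0.1 rad and height (world z) of scoop_grip between 0.118 and 0.134 m and horizontal distance between scoop_grip and bar above 0.03 m and linear speed of scoop below 0.02 m/s and contact force between the fingers and scoop below 0.05 N), for 0.3 s.
4. the drawer is shut (value of joint drawer below 0.006 m), for 0.2 s.
At the end, for the whole second after the job is handed in: exactly three tablets in the large compartment of the drawer and two in the scoop; the drawer shut to within 6 mm; the scoop standing on the table within 6 degrees of upright, off the stand, at rest and not held (all of step 3 and ((distance between each of tab1, tab2, tab3 and main_cell below 0.082 m and y of each of tab1, tab2, tab3 in the frame of main_cell below 0.045 m and distance between each of tab4, tab5 and scoop_centre below 0.08 m) or (distance between each of tab1, tab2, tab4 and main_cell below 0.082 m and y of each of tab1, tab2, tab4 in the frame of main_cell below 0.045 m and distance between each of tab3, tab5 and scoop_centre below 0.08 m) or (distance between each of tab1, tab2, tab5 and main_cell below 0.082 m and y of each of tab1, tab2, tab5 in the frame of main_cell below 0.045 m and distance between each of tab3, tab4 and scoop_centre below 0.08 m) or (distance between each of tab1, tab3, tab4 and main_cell below 0.082 m and y of each of tab1, tab3, tab4 in the frame of main_cell below 0.045 m and distance between each of tab2, tab5 and scoop_centre below 0.08 m) or (distance between each of tab1, tab3, tab5 and main_cell below 0.082 m and y of each of tab1, tab3, tab5 in the frame of main_cell below 0.045 m and distance between each of tab2, tab4 and scoop_centre below 0.08 m) or (distance between each of tab1, tab4, tab5 and main_cell below 0.082 m and y of each of tab1, tab4, tab5 in the frame of main_cell below 0.045 m and distance between each of tab2, tab3 and scoop_centre below 0.08 m) or (distance between each of tab2, tab3, tab4 and main_cell below 0.082 m and y of each of tab2, tab3, tab4 in the frame of main_cell below 0.045 m and distance between each of tab1, tab5 and scoop_centre below 0.08 m) or (distance between each of tab2, tab3, tab5 and main_cell below 0.082 m and y of each of tab2, tab3, tab5 in the frame of main_cell below 0.045 m and distance between each of tab1, tab4 and scoop_centre below 0.08 m) or (distance between each of tab2, tab4, tab5 and main_cell below 0.082 m and y of each of tab2, tab4, tab5 in the frame of main_cell below 0.045 m and distance between each of tab1, tab3 and scoop_centre below 0.08 m) or (distance between each of tab3, tab4, tab5 and main_cell below 0.082 m and y of each of tab3, tab4, tab5 in the frame of main_cell below 0.045 m and distance between each of tab1, tab2 and scoop_centre below 0.08 m)) and value of joint drawer below 0.006 m); the robot touches nothing.
It fails at once if a tablet is touched by the fingers (contact force between the fingers and tab1 above 0.3 N or contact force between the fingers and tab2 above 0.3 N or contact force between the fingers and tab3 above 0.3 N or contact force between the fingers and tab4 above 0.3 N or contact force between the fingers and tab5 above 0.3 N).
It fails at once if a bystander (tub, lint trap or brush) is knocked over or moved by more than 25 mm (distance of any of tub, lint_trap, brush from where it was at the start of the episode above 0.025 m or angle between any of tub, lint_trap, brush's own z axis and vertical above 0.35 rad).
It also fails if it takes over 72 s, if anything falls off the work surface, if the arm or the gripper's body presses on something with over 40 N, if the wrist force passes 120 N, or if a joint passes its speed limit or range.

### The arm

A 6-joint arm with a two-finger parallel gripper is mounted at the origin on the work surface. World frame = base frame: x ahead of the robot, y to its left, z up, the work surface at z = 0. Lengths are in m, angles in rad, forces in N, time in s.
With the tool pointing down it reaches from about 0.325 to 1 m from the base axis. Payload 5.1 kg.
Tool frame: the origin (TCP) lies between the finger pads; the fingertips stand tip_reach ahead of it and the grasp point (between the pads) lies 3 mm ahead of it (tip_reach is the distance from the TCP to the fingertips, in m); z points along the fingers, y is the direction in which the jaws open and shut (so a half turn about z gives the same grasp; the last joint's range is limited). The gripper opens to 85 mm and grips with 20 to 120 N. Pads are 22 mm wide; open, the fingers measure 114 mm over their backs; the gripper's body (76 mm by 85 mm) begins 54 mm behind the grasp point. The pads swing forward as they close: fully open they stand 13 mm farther back than shut.
Start: joints at [1.054, 0.124, 1.65, -0, 1.367, -0.083], TCP at [0.273, 0.59, 0.253] pointing down, gripper open.
Joint ranges: [-2.61, 2.61], [-1.02, 2.33], [0.03, 2.71], [-1.35, 4.49], [0.32, 2.68], [-2.91, 2.91]. Speed limits (rad/s): [2.57, 2.57, 3.14, 3.14, 3.14, 3.14].

### API

Orientations are given as a unit quaternion [x, y, z, w].
In Python, from station import observe, read_camera, finish_job, tip_reach gives the robot as it stands.
- The arm moves only by the shell command python3 -m handwheel 'ROWS' [OPENING] [FORCE]. ROWS is JSON, a list of rows, each an object of numbers: "x", "y", "z": the shift along the tool's x, y, z in units of 30 mm (1.0 is 30 mm); "yaw": the turn about the tool's z in degrees. A call has 1 to 20 rows; each row shifts and turns the commanded pose from where the row before left it, along the tool's axes as they then stand; what a row does not reach is not made up. A row lasts 1/12 s, in which the tool goes at most 41.7 mm and 7.16 degrees, less where a joint would pass 70% of its speed; a pose out of reach is approached as far as the arm can. A call is refused whole if a number of a shift passes 1 or a number of a turn 7.16, either way. A call with a gripper value outside its range is refused whole. OPENING is the opening, from 0 (shut) to 1 (fully open), set as the call begins (- or left out, the last holds). The fingers move at their own pace and stop on an object; FORCE is the grip in N (left out, the last holds). Time passes only in rows, so rows that do not move let the fingers close. It gives the time, the measured TCP pose, the force and the opening at its end, in the units of the state.
- observe(): the state, without advancing time (a new reading comes with each control period).
- read_camera(name): name is "scene" or "top"; returns a dict with "image" (480x640x3 uint8, blue, green, red), "mtx" (3x3 intrinsics, pixels), "position" and "orientation" of the camera in the world. Camera axes: x right, y down, z forward; pixel columns grow to the right and rows downward; lengths in m; the calibration is good to about 2 mm. A picture is of the moment at which its call begins. There is no depth.
- finish_job(): hands the job in, once; it reports no verdict.
The state is a dict: "t": time; "joint_pos": joint angles; "dq": joint speeds; "joint_efforts": joint torques, N m; "tcp_pos": TCP position; "orientation": TCP orientation; "force": force on the tool from outside, world axes, zero at the start; "ft_torque": the same for the moment, N m; "finger_gap": finger opening in m.
Only numpy, scipy, OpenCV 4.12 (cv2) and the standard library are available. Lean on these libraries where they do the work, as an engineer would, in place of code of your own. Each camera call takes 0.05 s, during which the arm holds its last target.

## Working session

There is one attempt and no reset: what is moved stays moved. The work goes in short steps, Python scripts to look and compute and a shell command to move; the robot and the scene stay as the last step left them, time stands still between calls to the robot, and variables do not carry over. Pictures are saved under pics/ and viewed, and the job is handed in when it is done.

```bash
ls; mkdir -p pics; python3 - <<'E'
from station import observe, read_camera, tip_reach
import cv2
print(tip_reach if not callable(tip_reach) else tip_reach())
print(observe())
for n in ("scene","top"):
    c=read_camera(n); cv2.imwrite(f"pics/{n}0.png",c["image"]); print(n,c["mtx"],c["position"],c["orientation"])
E
```

```text
pics
0.022
{'t': 0.0, 'joint_pos': array([ 1.05439309e+00,  1.24504615e-01,  1.65164977e+00,  1.23312407e-06,
        1.36746900e+00, -8.25746564e-02]), 'dq': array([ 0.0011395 ,  0.00084479, -0.00072469,  0.00043148, -0.0019747 ,
        0.00032156]), 'joint_efforts': array([ 1.64349121e-04, -4.23593152e+01, -3.65463316e+01,  3.60759316e-05,
        6.87037056e-03,  6.82389739e-06]), 'tcp_pos': array([0.27296609, 0.58930334, 0.2520676 ]), 'orientation': array([ 2.15217265e-01,  9.76565665e-01, -9.69990092e-04, -3.00141893e-04]), 'force': array([ 0.01954321, -0.01483389,  0.24942508]), 'ft_torque': array([ 0.01417433,  0.04745243, -0.00568307]), 'finger_gap': 0.0854390159030236}
scene [[551.52116713   0.         325.65016773]
 [  0.         551.52116713 241.15973483]
 [  0.           0.           1.        ]] [ 0.95740646 -0.42156363  1.11917706] [ 0.87754633  0.37697523 -0.11995638 -0.27094756]
top [[575.08141776   0.         317.58350757]
 [  0.         575.08141776 237.44512673]
 [  0.           0.           1.        ]] [0.27176284 0.08831623 1.30435615] [ 0.70586116 -0.70306081  0.06620145 -0.0555237 ]
```

View pics/scene0.png

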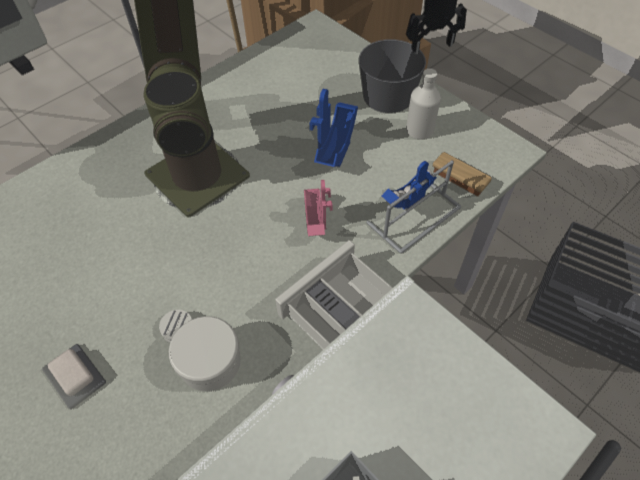

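View pics/top0.png

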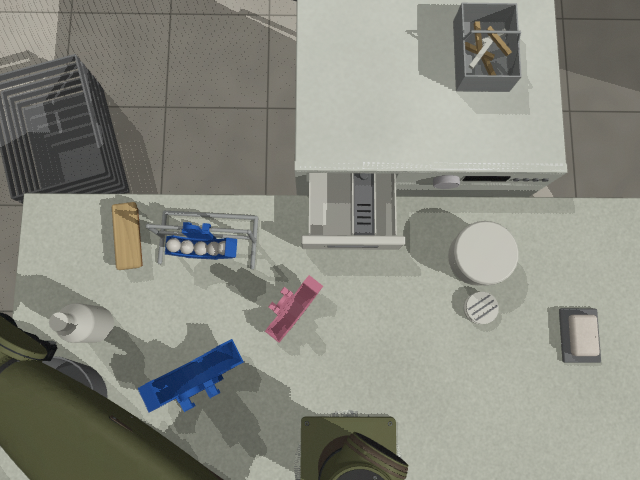

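Candidates for the scoop: the small blue one hanging on the rail (top image ~(200,240), scene ~(410,190)) with tablets, the larger empty blue one (top ~(190,378), scene ~(335,130)), and the pink one (top ~(293,305), scene ~(317,210)). The description (not pink, smaller of the blue ones) picks the one on the rail. I'll check this in a crop.

```bash
python3 - <<'E'
import cv2, numpy as np
t=cv2.imread("pics/top0.png"); s=cv2.imread("pics/scene0.png")
a=cv2.resize(t[195:285,105:265],(800,450),interpolation=cv2.INTER_CUBIC)
b=cv2.resize(s[140:260,360:520],(800,600),interpolation=cv2.INTER_CUBIC)
d=cv2.resize(t[160:260,290:420],(780,600),interpolation=cv2.INTER_CUBIC)
cv2.imwrite("pics/ca.png",a);cv2.imwrite("pics/cb.png",b);cv2.imwrite("pics/cd.png",d)
E
```

```text
(no output)
```

View pics/ca.png

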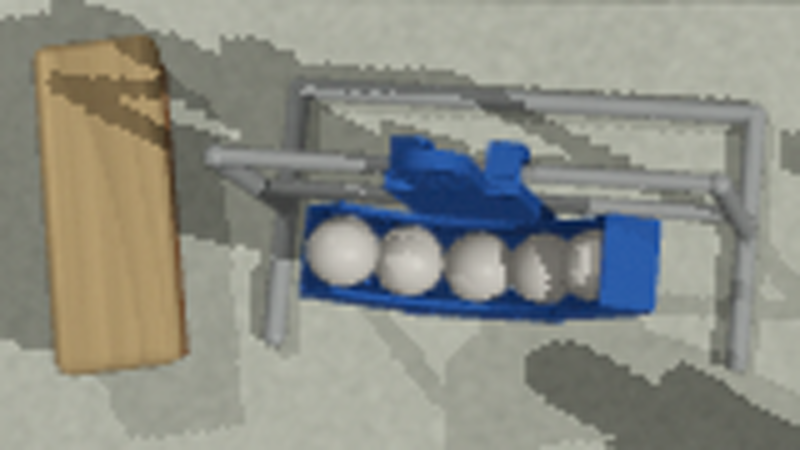

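View pics/cb.png

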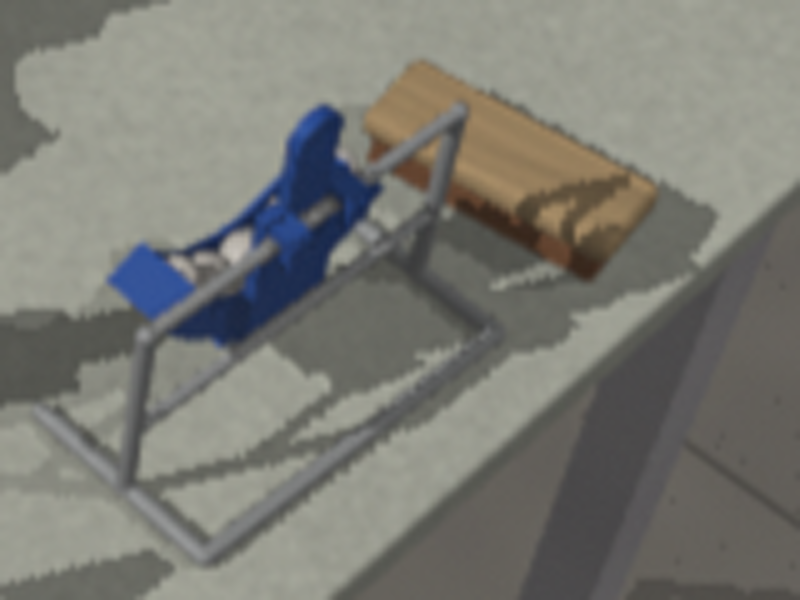

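View pics/cd.png

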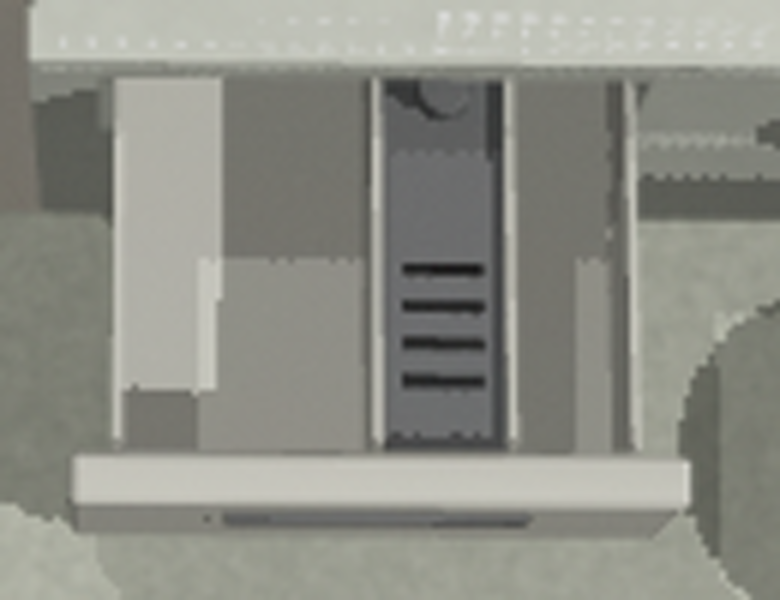

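The crop shows a small blue scoop on the rail holding five tablets, with its lip at the left (world +y), its closed end at the right (−y) and its strap on the +x side against the bar. Next I'll compute positions, check the arm's usage text and calibrate.

```bash
cat > h.py <<'E'
import numpy as np, cv2
from scipy.spatial.transform import Rotation as R
from station import observe, read_camera
CAL={'scene':(np.array([[551.52116713,0,325.65016773],[0,551.52116713,241.15973483],[0,0,1]]),np.array([0.95740646,-0.42156363,1.11917706]),[0.87754633,0.37697523,-0.11995638,-0.27094756]),
'top':(np.array([[575.08141776,0,317.58350757],[0,575.08141776,237.44512673],[0,0,1]]),np.array([0.27176284,0.08831623,1.30435615]),[0.70586116,-0.70306081,0.06620145,-0.0555237])}
def ray(n,u,v):
    K,p,q=CAL[n]; d=R.from_quat(q).apply(np.linalg.solve(K,[u,v,1.])); return p,d
def onz(n,u,v,z):
    p,d=ray(n,u,v); return p+d*(z-p[2])/d[2]
def proj(n,P):
    K,p,q=CAL[n]; c=R.from_quat(q).inv().apply(np.atleast_2d(P)-p); w=c@K.T; return w[:,:2]/w[:,2:]
def tri(u1,u2): # top px, scene px
    p1,d1=ray('top',*u1); p2,d2=ray('scene',*u2)
    A=np.stack([d1,-d2],1); s,*_=np.linalg.lstsq(A,p2-p1,rcond=None)
    a=p1+d1*s[0]; b=p2+d2*s[1]; return (a+b)/2, np.linalg.norm(a-b)
E
python3 -m handwheel --help | head -30
python3 - <<'E'
from h import *
np.set_printoptions(precision=4,suppress=True)
f=lambda u,v:(105+u/5,195+v/5)
g=lambda u,v:(360+u/5,140+v/5)
print('bar ends', onz('top',*f(215,155),.129), onz('top',*f(720,183),.129))
print('bar scene', onz('scene',*g(460,108),.129), onz('scene',*g(145,335),.129))
print('strap top tri', tri(f(425,185),g(325,110)))
k=lambda u,v:(290+u/6,160+v/6)
print('fascia top front corners', onz('top',*k(75,505),.087), onz('top',*k(690,505),.087))
print('fascia top rear', onz('top',*k(75,458),.087), onz('top',*k(690,458),.087))
print('washer top edge', onz('top',*k(30,65),.1), onz('top',*k(780,72),.1))
print('cell walls', onz('top',*k(117,440),.072), onz('top',*k(376,440),.072),onz('top',*k(117,85),.072))
print('pink', [onz('top',*p,.03) for p in ((312,278),(275,338),(321,288),(266,330))])
E
```

```text
bar ends [0.4986 0.4223 0.129 ] [0.488  0.2131 0.129 ]
bar scene [0.5004 0.4215 0.129 ] [0.4901 0.2098 0.129 ]
strap top tri (array([0.4801, 0.3278, 0.1806]), np.float64(0.009102819628085287))
fascia top front corners [0.4689 0.1024 0.087 ] [ 0.4701 -0.1178  0.087 ]
fascia top rear [0.486  0.1026 0.087 ] [ 0.4872 -0.1182  0.087 ]
washer top edge [0.6278 0.1197 0.1   ] [ 0.6272 -0.1521  0.1   ]
cell walls [0.4953 0.0876 0.072 ] [ 0.4959 -0.0066  0.072 ] [0.6287 0.0882 0.072 ]
pink [array([0.4021, 0.0815, 0.03  ]), array([0.2706, 0.1616, 0.03  ]), array([0.38  , 0.0614, 0.03  ]), array([0.2878, 0.1815, 0.03  ])]invalid input: not JSON, or not a number
```

```bash
cat >> h.py <<'E'
def scoop_pts():
    """polylines in grip frame (m): x_s,y_s,z"""
    L=[]
    a=np.linspace(0,np.pi,9)
    for y in(-.004,.004):
        L.append(np.array([[-.015,y,-.029]]+[[-.015*np.cos(t),y,.008+.015*np.sin(t)] for t in a]+[[.015,y,-.029]]))
    for y in (-.004,-.044):
        ph=np.radians(np.linspace(-50.8,62,12))
        L.append(np.array([[.09*np.sin(p),y,-.027-.09*np.cos(p)] for p in ph]))
        L.append(np.array([[.068*np.sin(p),y,-.027-.068*np.cos(p)] for p in ph]))
        L.append(np.array([[-.035,y,-.127],[.035,y,-.127]]))
    L.append(np.array([[-.07,-.044,-.084],[-.07,-.004,-.084]]))
    return L
def draw(img,n,g,yaw,tilt=0,lean=0,box=None,s=5,col=(0,255,255)):
    """yaw=world angle of x_s (deg); tilt = lip down deg; lean about x_s"""
    M=R.from_euler('z',yaw,degrees=True)*R.from_euler('y',-tilt,degrees=True)*R.from_euler('x',lean,degrees=True)
    x0,y0,x1,y1=box; o=cv2.resize(img[y0:y1,x0:x1],None,fx=s,fy=s,interpolation=cv2.INTER_CUBIC)
    for l in scoop_pts():
        p=(proj(n,M.apply(l)+g)-[x0,y0]+.5)*s
        cv2.polylines(o,[p.astype(np.int32)],False,col,1,cv2.LINE_AA)
    return o
E
python3 - <<'E'
from h import *
t=cv2.imread("pics/top0.png"); s=cv2.imread("pics/scene0.png")
g=np.array([.485,.330,.165])
a=draw(t,'top',g,-93,box=(145,205,245,275),s=6); b=draw(s,'scene',g,-93,box=(370,150,460,230),s=6)
o=np.zeros((480,1140,3),np.uint8); 
o=np.zeros((480,600+540,3),np.uint8); o[:a.shape[0],:600]=a; o[:b.shape[0],600:]=b
cv2.imwrite("pics/fit0.png",cv2.resize(o,None,fx=.7,fy=.7))
E
```

```text
(no output)
```

View pics/fit0.png

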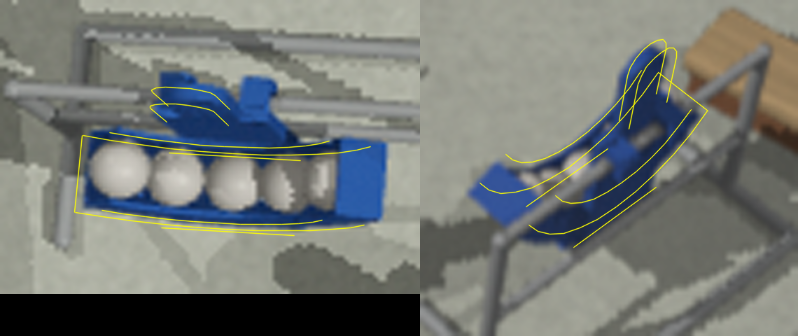

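```bash
python3 - <<'E'
from h import *
t=cv2.imread("pics/top0.png"); s=cv2.imread("pics/scene0.png")
for i,(g,le) in enumerate([((.485,.323,.163),0),((.482,.323,.163),0)]):
    a=draw(t,'top',np.array(g),-93,lean=le,box=(145,205,245,275),s=8); b=draw(s,'scene',np.array(g),-93,lean=le,box=(370,150,460,230),s=8)
    o=np.zeros((1200,800,3),np.uint8); o[:560,:800]=a; o[560:,:720]=b
    cv2.imwrite(f"pics/fit1{i}.png",cv2.resize(o[:1200],None,fx=.5,fy=.5))
a=cv2.imread("pics/fit10.png");b=cv2.imread("pics/fit11.png");cv2.imwrite("pics/fit1.png",np.hstack([a,b]))
E
```

```text
(no output)
```

View pics/fit1.png

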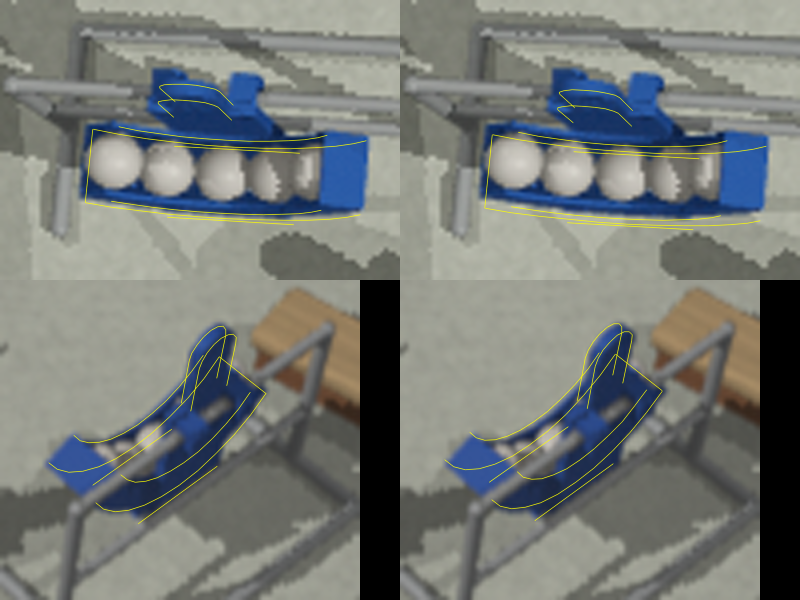

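```bash
python3 - <<'E'
from h import *
np.set_printoptions(precision=4,suppress=True)
print(tri((62,322),(431,76)), onz('scene',421,130,0), onz('top',95,322,0.0))
print('brush',[onz('top',*p,.04) for p in((113,205),(140,205),(141,268),(117,268))])
d=np.array([.487,.324,.170])-np.array([.27297,.5893,.25207]);y=np.array([.9986,-.052,0]);x=np.array([.052,.9986,0])
print('tool units', d@x/.03,d@y/.03,-d[2]/.03)
E
```

```text
(array([0.3011, 0.5605, 0.1889]), np.float64(0.004373913992595887)) [0.3025 0.5623 0.    ] [0.3047 0.5652 0.    ]
brush [array([0.5633, 0.5283, 0.04  ]), array([0.5637, 0.468 , 0.04  ]), array([0.4216, 0.458 , 0.04  ]), array([0.4214, 0.5105, 0.04  ])]
tool units -8.459967333333335 7.584198600000001 2.735666666666667
```

```bash
python3 -m handwheel '[{"yaw":6.8,"z":-0.2},{"yaw":6.8,"z":-0.2},{"yaw":6.8,"z":-0.2},{"yaw":6.8},{"yaw":6.8},{"yaw":6.8},{"yaw":6.8},{"yaw":6.8},{"yaw":6.8},{"yaw":7}]' 1 30
```

```text
validation failed for argument at $[0]...
```

```bash
python3 -m handwheel '[{"x":-0.4,"y":0.4},{"x":-0.8,"y":0.7},{"x":-0.8,"y":0.7},{"x":-0.8,"y":0.7},{"x":-0.8,"y":0.7},{"x":-0.8,"y":0.7},{"x":-0.8,"y":0.7},{"x":-0.8,"y":0.7},{"x":-0.8,"y":0.7},{"x":-0.8,"y":0.7},{"x":-0.8,"y":0.7},{"x":-0.06,"y":0.18},{},{}]'; python3 - <<'E'
from h import *
for n in ('top','scene'):
    c=read_camera(n); cv2.imwrite(f'pics/{n}1.png',c['image'])
    print(n,abs(c['position']-CAL[n][1]).max())
o=observe(); print(o['tcp_pos'],R.from_quat(o['orientation']).as_matrix().round(3),o['joint_pos'])
E
```

```text
top 3.6650082690936614e-09
scene 3.3125375775711063e-09
[0.2730901  0.58948075 0.25258169] [[-0.907  0.42  -0.001]
 [ 0.42   0.907 -0.001]
 [ 0.    -0.001 -1.   ]] [ 1.05437644e+00  1.24221769e-01  1.65108996e+00 -3.68785316e-05
  1.36751691e+00 -8.26142905e-02]validation failed for argument at $[0]...
```

```bash
python3 -m handwheel '[{"x":0,"y":0,"z":-0.2,"yaw":6.8},{"x":0,"y":0,"z":-0.2,"yaw":6.8},{"x":0,"y":0,"z":-0.2,"yaw":6.8},{"x":0,"y":0,"z":0,"yaw":6.8},{"x":0,"y":0,"z":0,"yaw":6.8},{"x":0,"y":0,"z":0,"yaw":6.8},{"x":0,"y":0,"z":0,"yaw":6.8},{"x":0,"y":0,"z":0,"yaw":6.8},{"x":0,"y":0,"z":0,"yaw":6.8},{"x":0,"y":0,"z":0,"yaw":7}]' 1 30
```

```text
t: 1.03
tcp_pos: [0.2731, 0.5896, 0.271]
orientation: [0.728, 0.686, -0.0, 0.0]
force: [-0.4, 0.1, -0.0]
finger_gap: 0.0851
```

```bash
python3 -m handwheel '[{"x":-0.4,"y":0.4,"z":0,"yaw":0},{"x":-0.8,"y":0.7,"z":0,"yaw":0},{"x":-0.8,"y":0.7,"z":0,"yaw":0},{"x":-0.8,"y":0.7,"z":0,"yaw":0},{"x":-0.8,"y":0.7,"z":0,"yaw":0},{"x":-0.8,"y":0.7,"z":0,"yaw":0},{"x":-0.8,"y":0.7,"z":0,"yaw":0},{"x":-0.8,"y":0.7,"z":0,"yaw":0},{"x":-0.8,"y":0.7,"z":0,"yaw":0},{"x":-0.8,"y":0.7,"z":0,"yaw":0},{"x":-0.8,"y":0.7,"z":0,"yaw":0},{"x":-0.06,"y":0.18,"z":0,"yaw":0},{"x":0,"y":0,"z":0,"yaw":0}]'; python3 - <<'E'
from h import *
for n in ('top','scene'):
    c=read_camera(n); cv2.imwrite(f'pics/{n}1.png',c['image'])
t=cv2.imread("pics/top1.png"); s=cv2.imread("pics/scene1.png")
cv2.imwrite('pics/v1.png',np.hstack([cv2.resize(t[180:300,100:260],(400,300)),cv2.resize(s[120:270,320:520],(400,300))]))
o=observe(); print(o['tcp_pos'],R.from_quat(o['orientation']).as_matrix().round(3),o['joint_pos'])
E
```

```text
t: 2.12
tcp_pos: [0.4879, 0.3229, 0.2711]
orientation: [0.727, 0.687, -0.0, -0.0]
force: [0.2, -0.3, 0.5]
finger_gap: 0.0857
[0.48648337 0.32453916 0.27112023] [[ 0.054  0.999 -0.001]
 [ 0.999 -0.054  0.   ]
 [ 0.    -0.001 -1.   ]] [ 4.96269618e-01 -2.94699722e-02  1.77910027e+00  6.01327456e-04
  1.39245323e+00  5.49741183e-01]
```

View pics/v1.png

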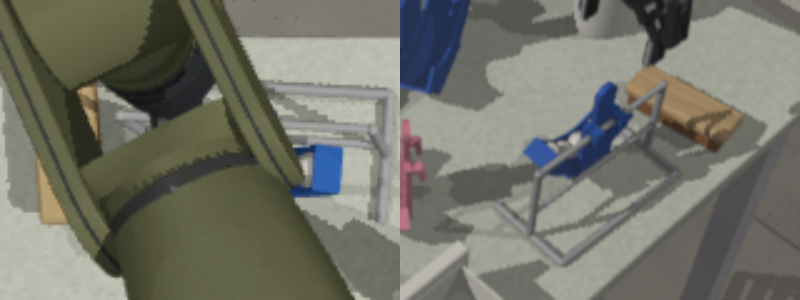

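```bash
python3 - <<'E'
from h import *
print(proj('scene',[[.4865,.3245,.249],[.4865,.3245,.186],[.487,.324,.186]]))
s=cv2.imread("pics/scene1.png")
cv2.imwrite('pics/v1b.png',draw(s,'scene',np.array([.487,.324,.163]),-93.2,box=(370,100,480,230),s=5))
E
```

```text
[[428.61830824 143.29945707]
 [424.52025978 163.06695319]
 [424.54312363 163.29881422]]
```

View pics/v1b.png

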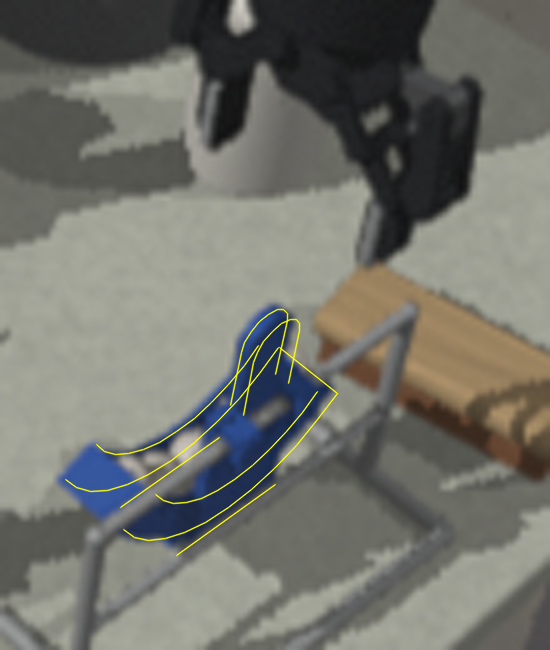

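```bash
python3 -m handwheel '[{"x":-0.08,"y":-0.03,"z":0.3,"yaw":0},{"x":0,"y":0,"z":0.6,"yaw":0},{"x":0,"y":0,"z":0.6,"yaw":0},{"x":0,"y":0,"z":0.6,"yaw":0},{"x":0,"y":0,"z":0.6,"yaw":0},{"x":0,"y":0,"z":0.4,"yaw":0},{"x":0,"y":0,"z":0.27,"yaw":0},{"x":0,"y":0,"z":0,"yaw":0}]'; python3 - <<'E'
from h import *
for n in ('top','scene'):
    c=read_camera(n); cv2.imwrite(f'pics/{n}2.png',c['image'])
t=cv2.imread("pics/top2.png"); s=cv2.imread("pics/scene2.png")
cv2.imwrite('pics/v2.png',cv2.resize(s[120:240,360:500],(700,600)))
o=observe(); print(o['tcp_pos'],o['force'])
E
```

```text
t: 2.88
tcp_pos: [0.4841, 0.3218, 0.1676]
orientation: [0.725, 0.688, -0.002, -0.001]
force: [-0.3, 0.8, -0.5]
finger_gap: 0.0853
[0.48567728 0.32230776 0.17052434] [-0.32318633  0.23902322 -0.18213859]
```

View pics/v2.png

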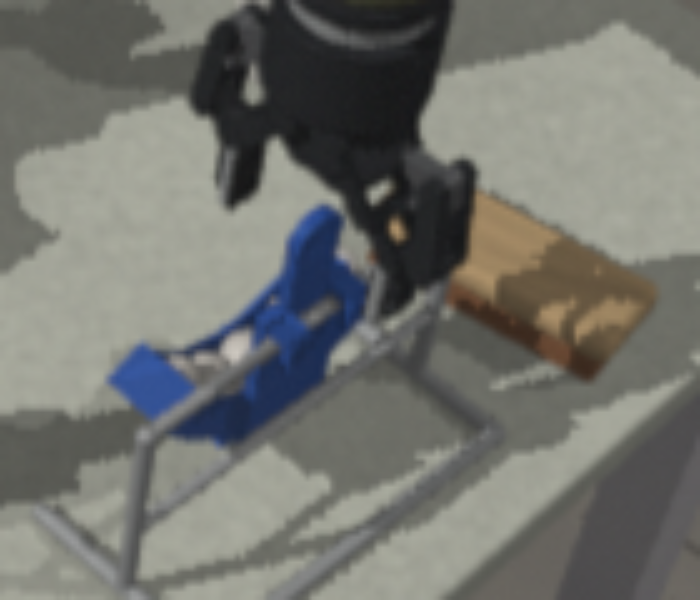

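The strap (crop (318,235)) sits between the two fingertips (crop (235,205) and (390,300)). I'll close the gripper.

```bash
python3 -m handwheel '[{"x":0,"y":0,"z":0,"yaw":0},{"x":0,"y":0,"z":0,"yaw":0},{"x":0,"y":0,"z":0,"yaw":0},{"x":0,"y":0,"z":0,"yaw":0},{"x":0,"y":0,"z":0,"yaw":0},{"x":0,"y":0,"z":0,"yaw":0},{"x":0,"y":0,"z":0,"yaw":0},{"x":0,"y":0,"z":0,"yaw":0},{"x":0,"y":0,"z":0,"yaw":0},{"x":0,"y":0,"z":0,"yaw":0}]' 0 40; python3 - <<'E'
from h import *
c=read_camera('scene'); s=c['image'];cv2.imwrite('pics/scene3.png',s)
cv2.imwrite('pics/v3.png',cv2.resize(s[120:240,360:500],(700,600)))
for i in range(3):
    o=observe(); print(o['tcp_pos'],o['force'],o['ft_torque'],o['finger_gap'])
E
```

```text
t: 3.82
tcp_pos: [0.4859, 0.3219, 0.1705]
orientation: [0.726, 0.688, 0.0, 0.0]
force: [1.0, -0.8, 1.1]
finger_gap: 0.0077
[0.4859126  0.32183398 0.17044102] [-0.01845336 -0.58492252  1.84683663] [-0.15872176 -0.14363084 -0.02097104] 0.007349036434161666
[0.4859126  0.32183398 0.17044102] [-0.01845336 -0.58492252  1.84683663] [-0.15872176 -0.14363084 -0.02097104] 0.007349036434161666
[0.4859126  0.32183398 0.17044102] [-0.01845336 -0.58492252  1.84683663] [-0.15872176 -0.14363084 -0.02097104] 0.007349036434161666
```

View pics/v3.png

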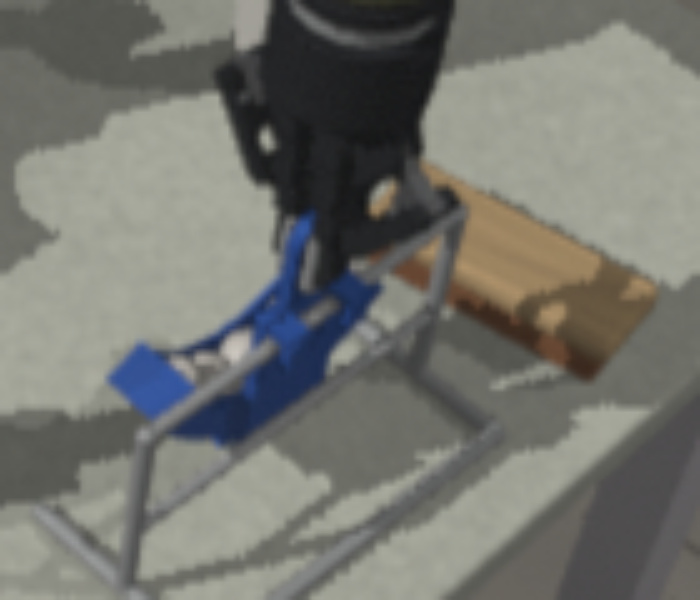

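```bash
python3 -m handwheel '[{"x":0,"y":0,"z":-0.05,"yaw":0},{"x":0,"y":0,"z":-0.1,"yaw":0},{"x":0,"y":0,"z":-0.2,"yaw":0},{"x":0,"y":0,"z":-0.3,"yaw":0},{"x":0,"y":0,"z":-0.3,"yaw":0},{"x":0,"y":0,"z":-0.3,"yaw":0},{"x":0,"y":0,"z":-0.2,"yaw":0},{"x":0,"y":0,"z":-0.1,"yaw":0},{"x":0,"y":0,"z":0,"yaw":0}]'; python3 - <<'E'
from h import *
for n in ('top','scene'):
    c=read_camera(n); cv2.imwrite(f'pics/{n}4.png',c['image'])
s=cv2.imread("pics/scene4.png")
cv2.imwrite('pics/v4.png',cv2.resize(s[110:230,360:500],(700,600)))
for i in range(3):
    o=observe(); print(o['tcp_pos'],o['force'],o['ft_torque'],o['finger_gap'])
E
```

```text
t: 4.62
tcp_pos: [0.4861, 0.3222, 0.2181]
orientation: [0.726, 0.688, 0.001, 0.0]
force: [0.1, 0.1, -1.9]
finger_gap: 0.0074
[0.48580847 0.32185827 0.21675868] [-0.24623066 -0.90707477 -3.0992865 ] [ 0.03253926 -0.06404843 -0.00174154] 0.007566715041516427
[0.48580847 0.32185827 0.21675868] [-0.24623066 -0.90707477 -3.0992865 ] [ 0.03253926 -0.06404843 -0.00174154] 0.007566715041516427
[0.48580847 0.32185827 0.21675868] [-0.24623066 -0.90707477 -3.0992865 ] [ 0.03253926 -0.06404843 -0.00174154] 0.007566715041516427
```

View pics/v4.png

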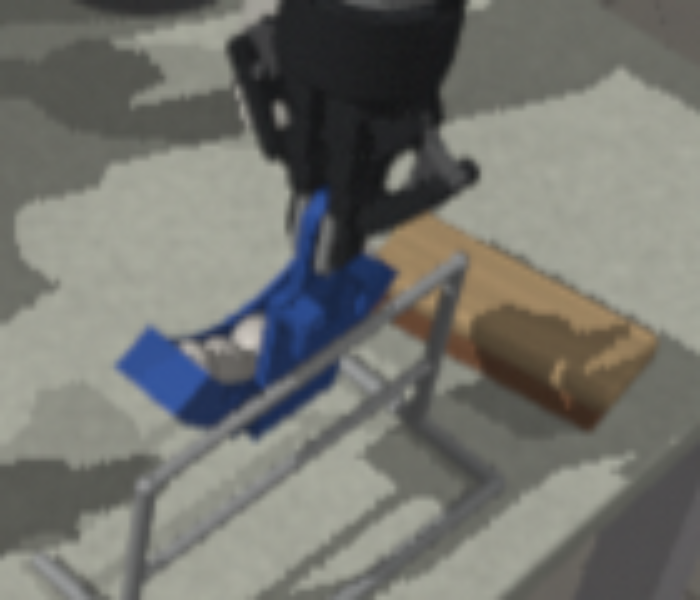

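```bash
python3 -m handwheel '[{"x":0,"y":0,"z":-0.1,"yaw":0},{"x":0,"y":0,"z":-0.2,"yaw":0},{"x":0,"y":0,"z":-0.3,"yaw":0},{"x":0,"y":0,"z":-0.4,"yaw":0},{"x":0,"y":0,"z":-0.4,"yaw":0},{"x":0,"y":0,"z":-0.4,"yaw":0},{"x":-0.05,"y":0,"z":-0.3,"yaw":0},{"x":-0.15,"y":0,"z":-0.2,"yaw":0},{"x":-0.25,"y":0.05,"z":-0.1,"yaw":0},{"x":-0.35,"y":0.05,"z":0,"yaw":0},{"x":-0.4,"y":0.1,"z":0,"yaw":0},{"x":-0.45,"y":0.1,"z":0,"yaw":0},{"x":-0.5,"y":0.1,"z":0,"yaw":0},{"x":-0.5,"y":0.1,"z":0,"yaw":0},{"x":-0.5,"y":0.1,"z":0,"yaw":0},{"x":-0.5,"y":0.1,"z":0,"yaw":0},{"x":-0.5,"y":0.1,"z":0,"yaw":0},{"x":-0.5,"y":0.1,"z":0,"yaw":0},{"x":-0.5,"y":0.1,"z":0,"yaw":0},{"x":-0.45,"y":0.1,"z":0,"yaw":0}]'; python3 -m handwheel '[{"x":-0.4,"y":0.1,"z":0,"yaw":0},{"x":-0.35,"y":0.1,"z":0,"yaw":0},{"x":-0.3,"y":0.1,"z":0,"yaw":0},{"x":-0.2,"y":0.05,"z":0,"yaw":0},{"x":-0.1,"y":0,"z":0,"yaw":-1},{"x":0,"y":0,"z":0,"yaw":-2},{"x":0,"y":0,"z":0,"yaw":-3},{"x":0,"y":0,"z":0,"yaw":-4},{"x":0,"y":0,"z":0,"yaw":-5},{"x":0,"y":0,"z":0,"yaw":-6},{"x":0,"y":0,"z":0,"yaw":-7},{"x":0,"y":0,"z":0,"yaw":-7},{"x":0,"y":0,"z":0,"yaw":-7},{"x":0,"y":0,"z":0,"yaw":-7},{"x":0,"y":0,"z":0,"yaw":-7},{"x":0,"y":0,"z":0,"yaw":-7},{"x":0,"y":0,"z":0,"yaw":-7},{"x":0,"y":0,"z":0,"yaw":-6},{"x":0,"y":0,"z":0,"yaw":-5},{"x":0,"y":0,"z":0,"yaw":-4}]'; python3 - <<'E'
from h import *
for n in ('top','scene'):
    c=read_camera(n); cv2.imwrite(f'pics/{n}5.png',c['image'])
t=cv2.imread("pics/top5.png");s=cv2.imread("pics/scene5.png")
cv2.imwrite('pics/v5.png',np.hstack([cv2.resize(t[150:330,150:390],(400,300)),cv2.resize(s[100:340,200:520],(400,300))]))
for i in range(1):
    o=observe(); print(o['tcp_pos'],o['force'],o['ft_torque'],R.from_quat(o['orientation']).as_matrix().round(3)[:,1])
E
```

```text
t: 6.38
tcp_pos: [0.5094, 0.1501, 0.2878]
orientation: [0.726, 0.688, -0.001, -0.0]
force: [0.0, 0.2, -3.6]
finger_gap: 0.0074
t: 8.05
tcp_pos: [0.518, 0.1118, 0.2887]
orientation: [0.067, 0.998, 0.0, -0.0]
force: [-0.7, 0.2, -2.3]
finger_gap: 0.0077
[0.51797059 0.11172711 0.28867166] [ 0.07320185 -0.54715312 -1.76485366] [ 0.04526469 -0.01829729 -0.01994423] [0.139 0.99  0.   ]
```

View pics/v5.png

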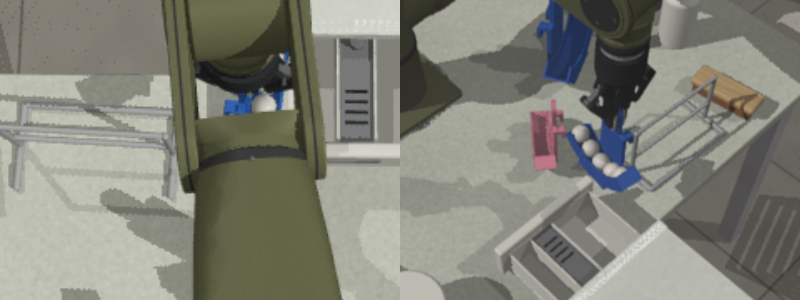

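```bash
python3 -m handwheel '[{"x":0,"y":0,"z":0,"yaw":-3},{"x":0,"y":0,"z":0,"yaw":-2.5},{"x":0,"y":0,"z":0,"yaw":-1.5},{"x":0,"y":0,"z":0,"yaw":-1},{"x":-0.1,"y":-0.05,"z":0,"yaw":0},{"x":-0.2,"y":-0.1,"z":0,"yaw":0},{"x":-0.3,"y":-0.15,"z":0,"yaw":0},{"x":-0.4,"y":-0.2,"z":0.05,"yaw":0},{"x":-0.45,"y":-0.2,"z":0.1,"yaw":0},{"x":-0.45,"y":-0.2,"z":0.2,"yaw":0},{"x":-0.4,"y":-0.2,"z":0.2,"yaw":0},{"x":-0.35,"y":-0.17,"z":0.2,"yaw":0},{"x":-0.25,"y":-0.15,"z":0.1,"yaw":0},{"x":-0.15,"y":-0.1,"z":0.05,"yaw":0},{"x":-0.1,"y":-0.05,"z":0,"yaw":0},{"x":0,"y":0,"z":0,"yaw":0},{"x":0,"y":0,"z":0,"yaw":0}]'; python3 - <<'E'
from h import *
c=read_camera('scene'); s=c['image'];cv2.imwrite('pics/scene6.png',s)
o=observe(); print(o['t'],o['tcp_pos'],o['force'],o['ft_torque'],R.from_quat(o['orientation']).as_matrix().round(3)[:,1])
g=o['tcp_pos']-[0,0,.003+.004]
box=(320,150,470,290)
a=draw(s,'scene',g,0,box=box,s=5);b=cv2.resize(s[150:290,320:470],None,fx=5,fy=5,interpolation=cv2.INTER_CUBIC)
cv2.imwrite('pics/v6.png',cv2.resize(np.hstack([a,b]),(800,375)))
E
```

```text
t: 9.57
tcp_pos: [0.6126, 0.0642, 0.2622]
orientation: [0.001, 1.0, 0.0, 0.0]
force: [0.0, 0.4, -1.1]
finger_gap: 0.0076
9.6167 [0.61249975 0.06436867 0.26227285] [ 0.58008113  0.30194846 -1.038869  ] [ 0.00377288 -0.00125159 -0.01758248] [0.001 1.    0.   ]
```

View pics/v6.png

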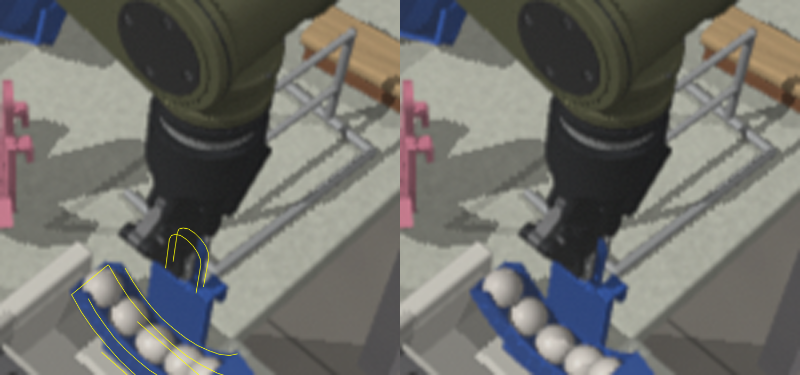

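```bash
python3 -m handwheel '[{"x":0,"y":0,"z":0.05,"yaw":0},{"x":0,"y":0,"z":0.1,"yaw":0},{"x":0,"y":0,"z":0.15,"yaw":0},{"x":0,"y":0,"z":0.15,"yaw":0},{"x":0,"y":0,"z":0.1,"yaw":0},{"x":0,"y":0,"z":0.1,"yaw":0},{"x":0,"y":0,"z":0.05,"yaw":0},{"x":0,"y":0,"z":0.04,"yaw":0},{"x":0,"y":0,"z":0.03,"yaw":0}]' - 20; python3 -m handwheel '[{"x":0,"y":0,"z":0.02,"yaw":0},{"x":0,"y":0,"z":0.02,"yaw":0}]';python3 -m handwheel '[{"x":0,"y":0,"z":0.02,"yaw":0},{"x":0,"y":0,"z":0.02,"yaw":0}]';python3 -m handwheel '[{"x":0,"y":0,"z":0.02,"yaw":0},{"x":0,"y":0,"z":0.02,"yaw":0}]'
```

```text
t: 10.37
tcp_pos: [0.6125, 0.0641, 0.2385]
orientation: [0.0, 1.0, -0.0, -0.0]
force: [0.7, 0.2, -1.9]
finger_gap: 0.0074
t: 10.53
tcp_pos: [0.6127, 0.0641, 0.2376]
orientation: [0.001, 1.0, -0.0, 0.0]
force: [-0.2, -0.8, -2.5]
finger_gap: 0.0073
t: 10.7
tcp_pos: [0.6126, 0.0642, 0.2363]
orientation: [0.0, 1.0, -0.0, 0.0]
force: [0.5, 0.1, -2.0]
finger_gap: 0.0075
t: 10.87
tcp_pos: [0.6126, 0.0642, 0.2351]
orientation: [0.0, 1.0, -0.0, 0.0]
force: [0.1, -0.5, -2.4]
finger_gap: 0.0076
```

```bash
python3 -m handwheel '[{"x":0,"y":0,"z":0.02,"yaw":0},{"x":0,"y":0,"z":0.02,"yaw":0},{"x":0,"y":0,"z":0.02,"yaw":0}]'; python3 -m handwheel '[{"x":0,"y":0,"z":0.02,"yaw":0},{"x":0,"y":0,"z":0.02,"yaw":0},{"x":0,"y":0,"z":0.02,"yaw":0}]';python3 - <<'E'
from h import *
c=read_camera('scene'); s=c['image'];cv2.imwrite('pics/scene7.png',s)
o=observe(); print(o['t'],o['tcp_pos'],o['force'],o['ft_torque'])
g=o['tcp_pos']-[0,0,.003+.004]
box=(310,180,450,320)
a=draw(s,'scene',g,0,box=box,s=5);b=cv2.resize(s[180:320,310:450],None,fx=5,fy=5,interpolation=cv2.INTER_CUBIC)
cv2.imwrite('pics/v7.png',cv2.resize(np.hstack([a,b]),(800,400)))
E
```

```text
t: 11.12
tcp_pos: [0.6125, 0.0642, 0.2331]
orientation: [0.0, 1.0, 0.0, -0.0]
force: [-0.0, 0.2, -2.7]
finger_gap: 0.0075
t: 11.37
tcp_pos: [0.6125, 0.0641, 0.2314]
orientation: [0.0, 1.0, -0.0, 0.0]
force: [0.5, 0.2, -2.5]
finger_gap: 0.0077
11.4167 [0.61246081 0.06413512 0.23118113] [-0.27699702  0.28146528 -2.66142048] [0.04459983 0.01843709 0.03787372]
```

View pics/v7.png

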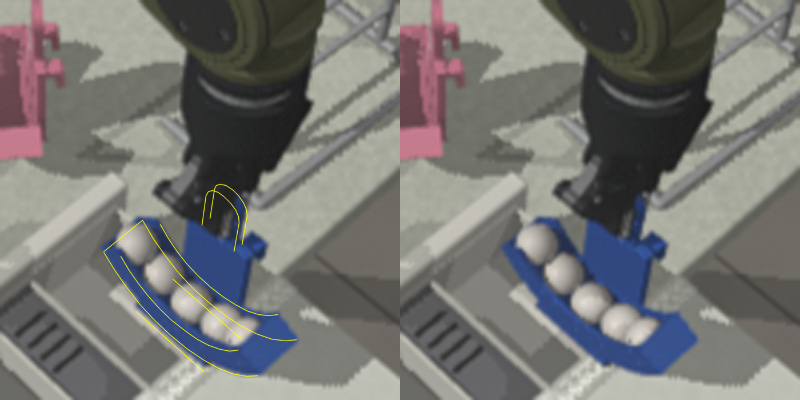

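```bash
python3 -m handwheel '[{"x":0,"y":0,"z":0.02,"yaw":0},{"x":0,"y":0,"z":0.02,"yaw":0},{"x":0,"y":0,"z":0.02,"yaw":0}]'; python3 -m handwheel '[{"x":0,"y":0,"z":0.02,"yaw":0},{"x":0,"y":0,"z":0.02,"yaw":0},{"x":0,"y":0,"z":0.02,"yaw":0}]';python3 -m handwheel '[{"x":0,"y":0,"z":0.02,"yaw":0},{"x":0,"y":0,"z":0.02,"yaw":0},{"x":0,"y":0,"z":0.02,"yaw":0}]'
```

```text
t: 11.67
tcp_pos: [0.6127, 0.0643, 0.2306]
orientation: [0.0, 1.0, 0.0, 0.0]
force: [-2.5, 1.0, 4.2]
finger_gap: 0.0075
t: 11.92
tcp_pos: [0.6129, 0.0643, 0.2306]
orientation: [0.0, 1.0, 0.0, 0.001]
force: [-6.3, 1.1, 10.1]
finger_gap: 0.0078
t: 12.17
tcp_pos: [0.6131, 0.0644, 0.2306]
orientation: [0.0, 1.0, 0.0, 0.001]
force: [-7.0, 1.9, 16.1]
finger_gap: 0.0075
```

```bash
python3 -m handwheel '[{"x":0.02,"y":0,"z":-0.02,"yaw":0},{"x":0.02,"y":0,"z":-0.02,"yaw":0},{"x":0.03,"y":0,"z":0,"yaw":0},{"x":0.03,"y":0,"z":0,"yaw":0},{"x":0.03,"y":0,"z":0,"yaw":0},{"x":0.03,"y":0,"z":0,"yaw":0}]'; python3 -m handwheel '[{"x":0.03,"y":0,"z":0,"yaw":0},{"x":0.03,"y":0,"z":0,"yaw":0},{"x":0.03,"y":0,"z":0,"yaw":0},{"x":0.03,"y":0,"z":0,"yaw":0},{"x":0.03,"y":0,"z":0,"yaw":0},{"x":0.03,"y":0,"z":0,"yaw":0}]';python3 - <<'E'
from h import *
c=read_camera('scene'); s=c['image'];cv2.imwrite('pics/scene8.png',s)
o=observe(); print(o['t'],o['tcp_pos'],o['force'],o['ft_torque'])
g=o['tcp_pos']-[0,0,.0035]
box=(310,180,450,320)
a=draw(s,'scene',g,0,box=box,s=5);b=draw(s,'scene',g,0,tilt=6,box=box,s=5)
cv2.imwrite('pics/v8.png',cv2.resize(np.hstack([a,b]),(800,400)))
E
```

```text
t: 12.67
tcp_pos: [0.6099, 0.0643, 0.2301]
orientation: [0.0, 1.0, 0.0, 0.004]
force: [2.2, 1.1, 6.3]
finger_gap: 0.0073
t: 13.17
tcp_pos: [0.6035, 0.0643, 0.2288]
orientation: [0.0, 1.0, 0.0, 0.002]
force: [2.6, 0.7, 5.5]
finger_gap: 0.0074
13.2167 [0.60328698 0.06426402 0.22870224] [1.59142018 0.71198099 5.58309641] [ 0.18430551 -0.78050759  0.06948667]
```

View pics/v8.png

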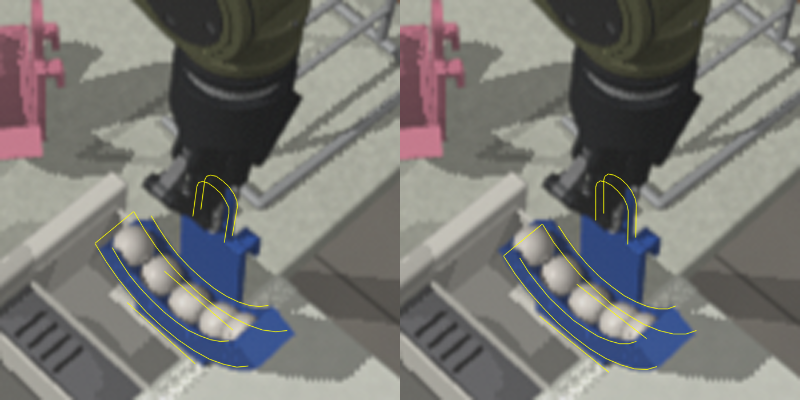

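```bash
python3 -m handwheel '[{"x":0.025,"y":0,"z":0.005,"yaw":0},{"x":0.025,"y":0,"z":0.005,"yaw":0},{"x":0.025,"y":0,"z":0.005,"yaw":0},{"x":0.025,"y":0,"z":0.005,"yaw":0},{"x":0.025,"y":0,"z":0.005,"yaw":0},{"x":0.025,"y":0,"z":0.005,"yaw":0},{"x":0.025,"y":0,"z":0.006,"yaw":0},{"x":0.025,"y":0,"z":0.006,"yaw":0},{"x":0.025,"y":0,"z":0.006,"yaw":0},{"x":0.025,"y":0,"z":0.006,"yaw":0},{"x":0.025,"y":0,"z":0.006,"yaw":0},{"x":0.025,"y":0,"z":0.006,"yaw":0},{"x":0.025,"y":0,"z":0.007,"yaw":0},{"x":0.025,"y":0,"z":0.007,"yaw":0},{"x":0.025,"y":0,"z":0.007,"yaw":0},{"x":0.025,"y":0,"z":0.007,"yaw":0}]';cat > look.py <<'E'
from h import *
import sys
k=sys.argv[1]; tilts=[float(a) for a in sys.argv[2:]]
c=read_camera('scene'); s=c['image'];cv2.imwrite(f'pics/scene{k}.png',s)
o=observe(); print(round(o['t'],2),o['tcp_pos'].round(4),o['force'].round(1),o['ft_torque'].round(2))
g=o['tcp_pos']-[0,0,.0035]
dx=.6125-g[0]
box=(290,180,430,320)
b=cv2.resize(s[180:320,290:430],None,fx=5,fy=5,interpolation=cv2.INTER_CUBIC)
ims=[draw(s,'scene',g,0,tilt=t,box=box,s=5) for t in tilts]
cv2.imwrite(f'pics/v{k}.png',cv2.resize(np.hstack([b]+ims),(400*(1+len(ims)),400)))
E
python3 look.py 9 10
```

```text
t: 14.55
tcp_pos: [0.591, 0.0642, 0.2253]
orientation: [0.0, 1.0, 0.0, 0.001]
force: [2.1, 2.0, 4.9]
finger_gap: 0.0081
14.6 [0.5909 0.0642 0.2253] [1.4 0.8 5.5] [ 0.13 -0.74  0.05]
```

View pics/v9.png

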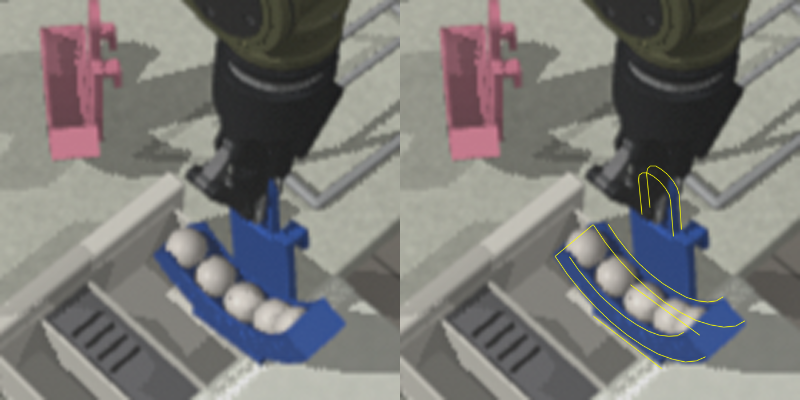

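```bash
python3 -m handwheel '[{"x":0.019,"y":0,"z":0.006,"yaw":0},{"x":0.019,"y":0,"z":0.006,"yaw":0},{"x":0.019,"y":0,"z":0.006,"yaw":0},{"x":0.019,"y":0,"z":0.006,"yaw":0},{"x":0.019,"y":0,"z":0.006,"yaw":0},{"x":0.019,"y":0,"z":0.006,"yaw":0},{"x":0.019,"y":0,"z":0.006,"yaw":0},{"x":0.019,"y":0,"z":0.006,"yaw":0},{"x":0.019,"y":0,"z":0.007,"yaw":0},{"x":0.019,"y":0,"z":0.007,"yaw":0},{"x":0.019,"y":0,"z":0.007,"yaw":0},{"x":0.019,"y":0,"z":0.007,"yaw":0},{"x":0.019,"y":0,"z":0.007,"yaw":0},{"x":0.019,"y":0,"z":0.007,"yaw":0},{"x":0.019,"y":0,"z":0.007,"yaw":0},{"x":0.019,"y":0,"z":0.007,"yaw":0}]';python3 look.py 10 14
```

```text
t: 15.93
tcp_pos: [0.5816, 0.0642, 0.2218]
orientation: [0.0, 1.0, 0.0, 0.001]
force: [1.0, 1.2, 4.8]
finger_gap: 0.0077
15.98 [0.5814 0.0642 0.2218] [1.2 2.  5.5] [ 0.17 -0.64  0.06]
```

View pics/v10.png

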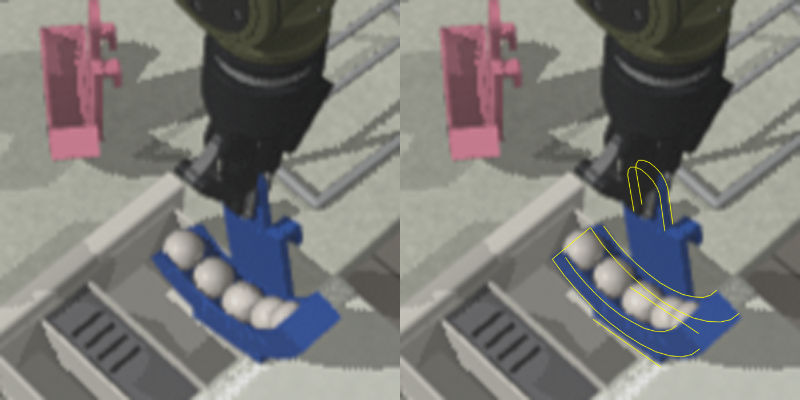

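```bash
python3 -m handwheel '[{"x":0.018,"y":0,"z":0.007,"yaw":0},{"x":0.018,"y":0,"z":0.007,"yaw":0},{"x":0.018,"y":0,"z":0.007,"yaw":0},{"x":0.018,"y":0,"z":0.007,"yaw":0},{"x":0.018,"y":0,"z":0.007,"yaw":0},{"x":0.018,"y":0,"z":0.007,"yaw":0},{"x":0.018,"y":0,"z":0.007,"yaw":0},{"x":0.018,"y":0,"z":0.007,"yaw":0},{"x":0.018,"y":0,"z":0.008,"yaw":0},{"x":0.018,"y":0,"z":0.008,"yaw":0}]';python3 look.py 11 16
```

```text
t: 16.82
tcp_pos: [0.5759, 0.0642, 0.2193]
orientation: [0.0, 1.0, 0.0, 0.0]
force: [1.6, 1.1, 6.2]
finger_gap: 0.0075
16.87 [0.5757 0.0642 0.2192] [1.  1.2 4.6] [ 0.19 -0.64  0.07]
```

View pics/v11.png

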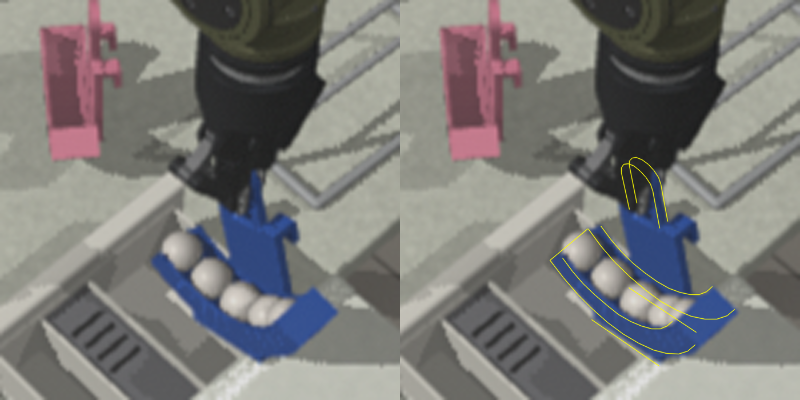

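```bash
python3 -m handwheel '[{"x":0.018,"y":0,"z":0.008,"yaw":0},{"x":0.018,"y":0,"z":0.008,"yaw":0},{"x":0.018,"y":0,"z":0.008,"yaw":0},{"x":0.018,"y":0,"z":0.008,"yaw":0},{"x":0.018,"y":0,"z":0.008,"yaw":0},{"x":0.018,"y":0,"z":0.008,"yaw":0},{"x":0.018,"y":0,"z":0.008,"yaw":0},{"x":0.018,"y":0,"z":0.008,"yaw":0},{"x":0.018,"y":0,"z":0.008,"yaw":0},{"x":0.018,"y":0,"z":0.008,"yaw":0}]';python3 look.py 12 19
```

```text
t: 17.7
tcp_pos: [0.5704, 0.0641, 0.2167]
orientation: [0.0, 1.0, -0.0, 0.0]
force: [1.4, 0.9, 4.4]
finger_gap: 0.0076
17.75 [0.5703 0.0642 0.2167] [1.4 0.1 4.7] [ 0.11 -0.71  0.09]
```

View pics/v12.png

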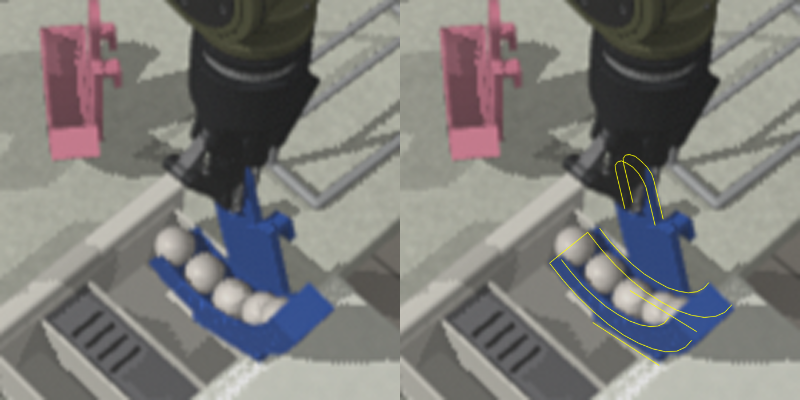

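The first tablet is coming over the lip at about 18.5° of tilt (crop (172,245)).

```bash
python3 -m handwheel '[{"x":0.01,"y":0,"z":0.004,"yaw":0},{"x":0.01,"y":0,"z":0.004,"yaw":0},{"x":0.01,"y":0,"z":0.004,"yaw":0},{"x":0.01,"y":0,"z":0.004,"yaw":0}]';python3 look.py 13 19
```

```text
t: 18.08
tcp_pos: [0.5691, 0.0641, 0.2161]
orientation: [0.001, 1.0, -0.0, -0.0]
force: [1.9, -0.6, 4.3]
finger_gap: 0.0076
18.13 [0.5689 0.0641 0.216 ] [ 0.5 -0.5  5.6] [ 0.03 -0.65  0.05]
```

View pics/v13.png

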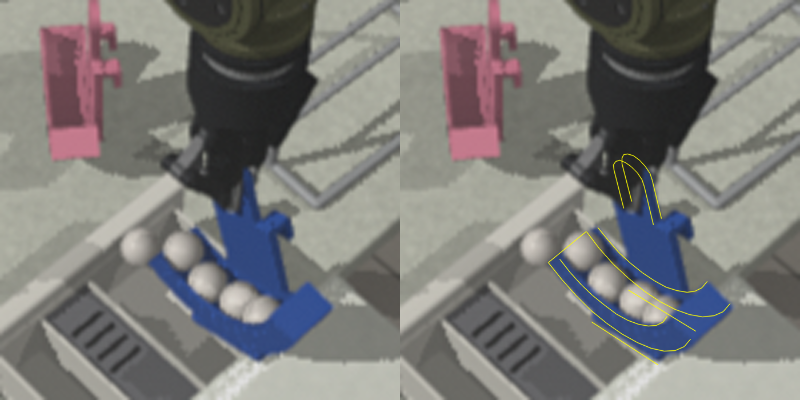

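```bash
python3 -m handwheel '[{"x":0,"y":0,"z":0,"yaw":0},{"x":0,"y":0,"z":0,"yaw":0},{"x":0,"y":0,"z":0,"yaw":0},{"x":0,"y":0,"z":0,"yaw":0}]';python3 look.py 14
```

```text
t: 18.47
tcp_pos: [0.5691, 0.0642, 0.2161]
orientation: [0.0, 1.0, -0.0, -0.0]
force: [1.5, 0.4, 4.0]
finger_gap: 0.0077
18.52 [0.5691 0.0641 0.2161] [0.8 0.9 3.3] [-0.05 -0.51 -0.01]
```

View pics/v14.png

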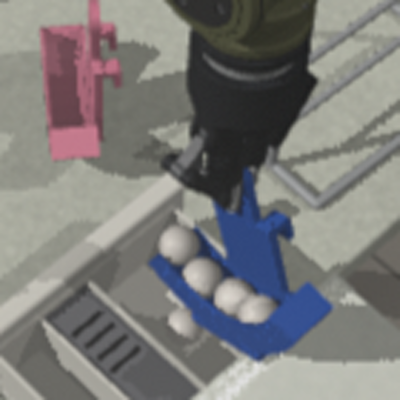

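Tablet 1 lies in the compartment (crop (183,322)) and four are left in the scoop. I'll continue.

```bash
python3 -m handwheel '[{"x":0.01,"y":0,"z":0.004,"yaw":0},{"x":0.015,"y":0,"z":0.007,"yaw":0},{"x":0.018,"y":0,"z":0.008,"yaw":0},{"x":0.018,"y":0,"z":0.008,"yaw":0},{"x":0.018,"y":0,"z":0.009,"yaw":0},{"x":0.018,"y":0,"z":0.009,"yaw":0}]';python3 look.py 15 21
```

```text
t: 19.02
tcp_pos: [0.5664, 0.0642, 0.2151]
orientation: [0.0, 1.0, -0.0, 0.0]
force: [1.9, -0.3, 4.5]
finger_gap: 0.0072
19.07 [0.5663 0.0642 0.215 ] [ 1.8 -0.9  4.3] [-0.04 -0.71  0.  ]
```

View pics/v15.png

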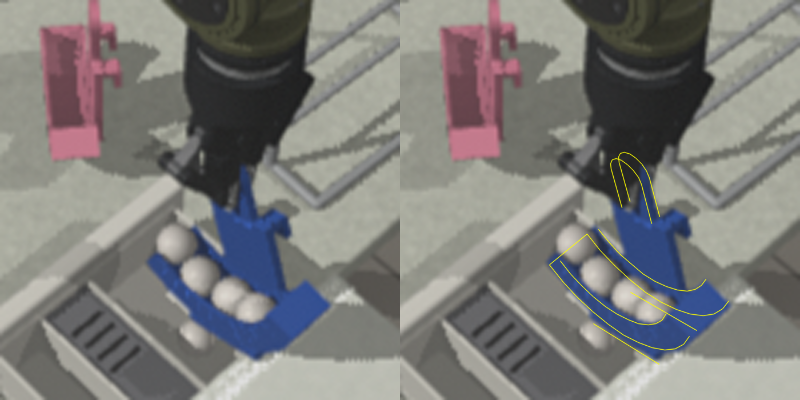

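```bash
python3 -m handwheel '[{"x":0.017,"y":0,"z":0.009,"yaw":0},{"x":0.017,"y":0,"z":0.009,"yaw":0},{"x":0.017,"y":0,"z":0.009,"yaw":0},{"x":0.017,"y":0,"z":0.009,"yaw":0},{"x":0.017,"y":0,"z":0.009,"yaw":0},{"x":0.017,"y":0,"z":0.009,"yaw":0}]';python3 look.py 16 22
```

```text
t: 19.57
tcp_pos: [0.5633, 0.0642, 0.2134]
orientation: [0.0, 1.0, -0.0, 0.0]
force: [0.9, 0.8, 4.0]
finger_gap: 0.0076
19.62 [0.563  0.0642 0.2132] [-0.7 -0.4  5.7] [-0.09 -0.54  0.03]
```

View pics/v16.png

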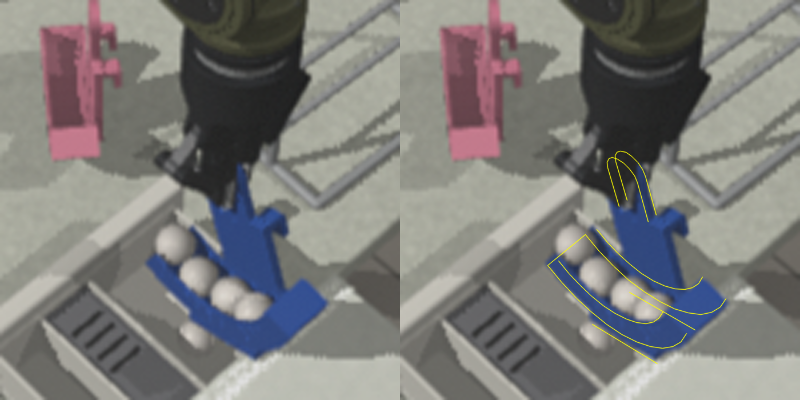

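```bash
python3 -m handwheel '[{"x":0.017,"y":0,"z":0.009,"yaw":0},{"x":0.017,"y":0,"z":0.009,"yaw":0},{"x":0.017,"y":0,"z":0.009,"yaw":0},{"x":0.017,"y":0,"z":0.009,"yaw":0},{"x":0.017,"y":0,"z":0.009,"yaw":0},{"x":0.017,"y":0,"z":0.009,"yaw":0}]';python3 look.py 17 23.5
```

```text
t: 20.12
tcp_pos: [0.5601, 0.0642, 0.2115]
orientation: [0.0, 1.0, -0.0, 0.0]
force: [1.5, 0.1, 4.8]
finger_gap: 0.0073
20.17 [0.56   0.0642 0.2115] [0.8 0.  4.3] [-0.09 -0.65  0.08]
```

View pics/v17.png

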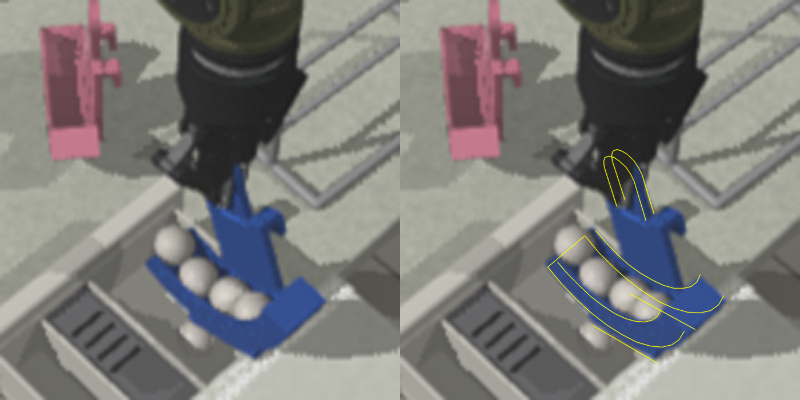

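```bash
python3 -m handwheel '[{"x":0.017,"y":0,"z":0.01,"yaw":0},{"x":0.017,"y":0,"z":0.01,"yaw":0},{"x":0.017,"y":0,"z":0.01,"yaw":0},{"x":0.017,"y":0,"z":0.01,"yaw":0},{"x":0.015,"y":0,"z":0.009,"yaw":0}]';python3 look.py 18 25
```

```text
t: 20.58
tcp_pos: [0.5575, 0.0642, 0.21]
orientation: [0.0, 1.0, 0.0, -0.0]
force: [0.1, -0.3, 3.5]
finger_gap: 0.0076
20.63 [0.5574 0.0642 0.21  ] [ 0.9 -0.7  4.3] [-0.1  -0.55 -0.01]
```

View pics/v18.png

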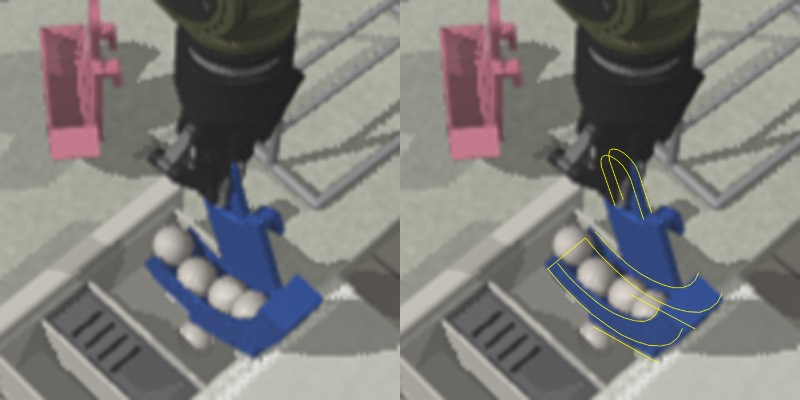

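```bash
python3 -m handwheel '[{"x":0.016,"y":0,"z":0.01,"yaw":0},{"x":0.016,"y":0,"z":0.01,"yaw":0},{"x":0.016,"y":0,"z":0.01,"yaw":0},{"x":0.016,"y":0,"z":0.01,"yaw":0},{"x":0.01,"y":0,"z":0.006,"yaw":0}]';python3 look.py 19 26
```

```text
t: 21.05
tcp_pos: [0.5553, 0.0642, 0.2087]
orientation: [0.0, 1.0, 0.0, -0.0]
force: [0.6, -0.3, 3.6]
finger_gap: 0.0076
21.1 [0.5552 0.0642 0.2087] [0.7 0.1 4.7] [-0.09 -0.62 -0.07]
```

View pics/v19.png

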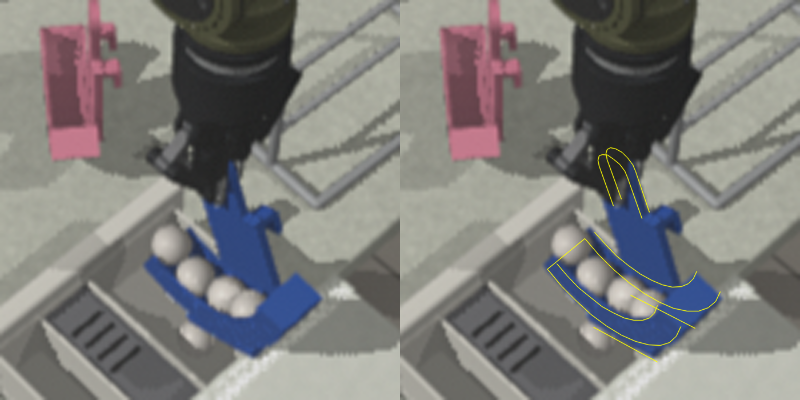

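The second tablet is creeping over the lip (crop (171,243)).

```bash
python3 -m handwheel '[{"x":0.012,"y":0,"z":0.008,"yaw":0},{"x":0.012,"y":0,"z":0.008,"yaw":0},{"x":0.012,"y":0,"z":0.008,"yaw":0},{"x":0.008,"y":0,"z":0.005,"yaw":0},{"x":0,"y":0,"z":0,"yaw":0}]';python3 look.py 20 27
```

```text
t: 21.52
tcp_pos: [0.5543, 0.0642, 0.208]
orientation: [0.0, 1.0, 0.0, 0.0]
force: [1.1, -0.5, 5.4]
finger_gap: 0.0071
21.57 [0.5543 0.0642 0.208 ] [1.9 1.2 6. ] [-0.1  -0.72  0.1 ]
```

View pics/v20.png

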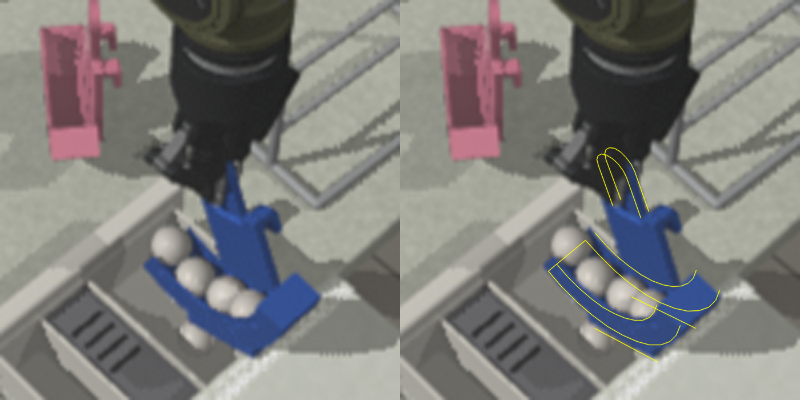

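```bash
python3 -m handwheel '[{"x":0.016,"y":0,"z":0.01,"yaw":0},{"x":0.016,"y":0,"z":0.01,"yaw":0},{"x":0.016,"y":0,"z":0.01,"yaw":0},{"x":0.012,"y":0,"z":0.008,"yaw":0},{"x":0,"y":0,"z":0,"yaw":0}]';python3 look.py 21 27
```

```text
t: 21.98
tcp_pos: [0.5522, 0.0642, 0.2066]
orientation: [0.0, 1.0, -0.0, -0.0]
force: [0.0, -0.6, 3.4]
finger_gap: 0.0077
22.03 [0.5522 0.0642 0.2066] [0.6 0.  3.5] [-0.06 -0.53 -0.01]
```

View pics/v21.png

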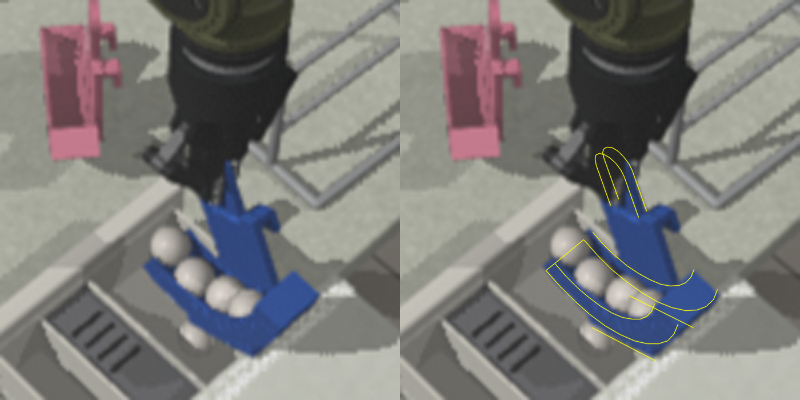

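```bash
python3 -m handwheel '[{"x":0.016,"y":0,"z":0.01,"yaw":0},{"x":0.016,"y":0,"z":0.01,"yaw":0},{"x":0.016,"y":0,"z":0.01,"yaw":0},{"x":0.01,"y":0,"z":0.006,"yaw":0}]';python3 look.py 22 28
```

```text
t: 22.37
tcp_pos: [0.5507, 0.0642, 0.2058]
orientation: [0.0, 1.0, -0.0, 0.0]
force: [0.9, 0.5, 5.3]
finger_gap: 0.0074
22.42 [0.5506 0.0642 0.2058] [ 0.9 -0.2  4.2] [-0.13 -0.6  -0.01]
```

View pics/v22.png

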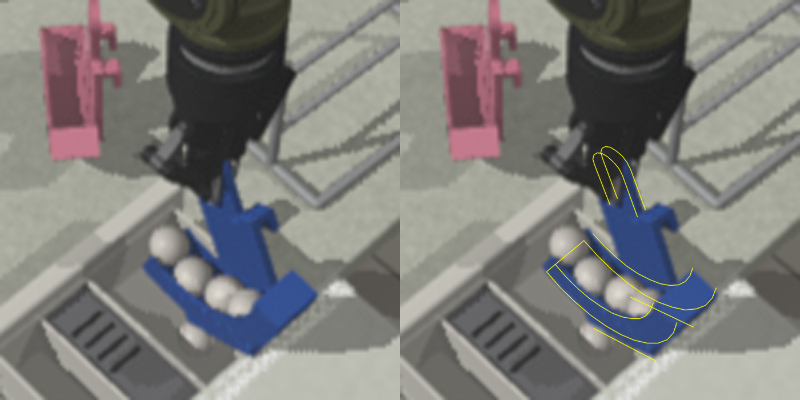

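```bash
python3 -m handwheel '[{"x":0.014,"y":0,"z":0.009,"yaw":0},{"x":0.014,"y":0,"z":0.009,"yaw":0},{"x":0.01,"y":0,"z":0.007,"yaw":0},{"x":0,"y":0,"z":0,"yaw":0}]';python3 look.py 23 28
```

```text
t: 22.75
tcp_pos: [0.5492, 0.0642, 0.2048]
orientation: [0.0, 1.0, -0.0, -0.0]
force: [0.3, -0.9, 3.9]
finger_gap: 0.0073
22.8 [0.5492 0.0642 0.2048] [-0.2 -1.   4.7] [-0.07 -0.43 -0.02]
```

View pics/v23.png

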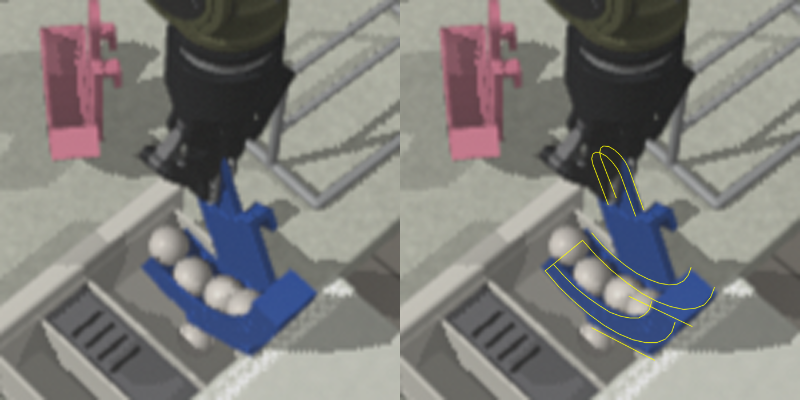

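```bash
python3 -m handwheel '[{"x":0.015,"y":0,"z":0.01,"yaw":0},{"x":0.015,"y":0,"z":0.01,"yaw":0},{"x":0.015,"y":0,"z":0.01,"yaw":0},{"x":0,"y":0,"z":0,"yaw":0}]';python3 look.py 24 29
```

```text
t: 23.13
tcp_pos: [0.5481, 0.0642, 0.204]
orientation: [0.0, 1.0, -0.0, 0.0]
force: [0.2, 0.5, 3.7]
finger_gap: 0.007
23.18 [0.5481 0.0642 0.204 ] [0.4 0.  4.4] [-0.04 -0.54  0.05]
```

View pics/v24.png

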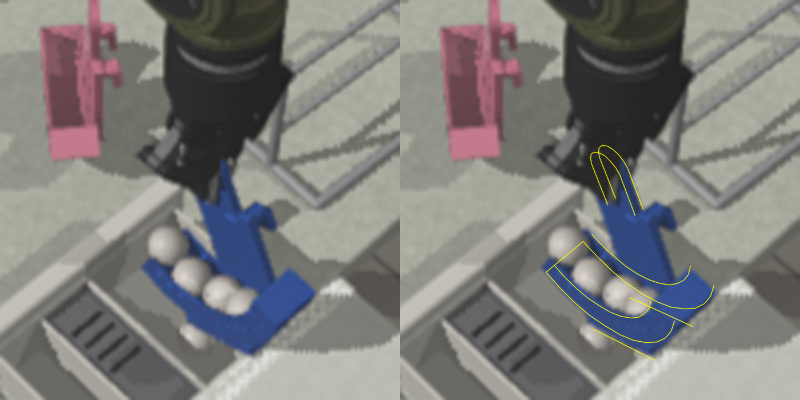

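```bash
python3 -m handwheel '[{"x":0.016,"y":0,"z":0.011,"yaw":0},{"x":0.016,"y":0,"z":0.011,"yaw":0},{"x":0.014,"y":0,"z":0.01,"yaw":0},{"x":0,"y":0,"z":0,"yaw":0}]';python3 look.py 25 30
```

```text
t: 23.52
tcp_pos: [0.5465, 0.0642, 0.203]
orientation: [0.0, 1.0, -0.0, -0.0]
force: [-0.5, -0.5, 4.8]
finger_gap: 0.0076
23.57 [0.5465 0.0642 0.203 ] [-1.1  0.1  4.9] [-0.03 -0.43  0.03]
```

View pics/v25.png

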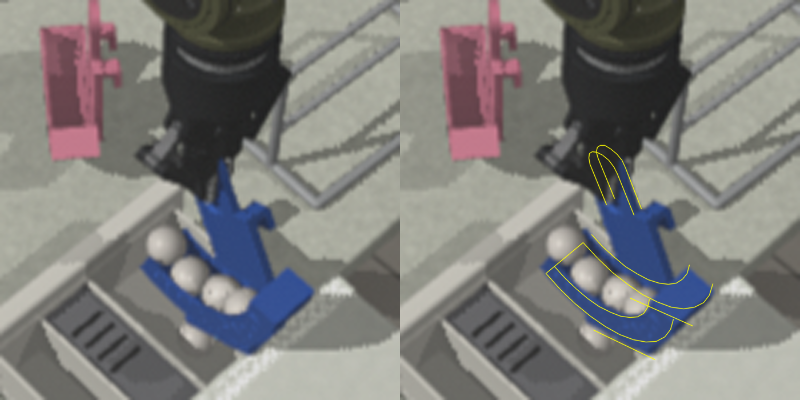

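```bash
python3 -m handwheel '[{"x":0.01,"y":0,"z":0.007,"yaw":0},{"x":0.01,"y":0,"z":0.007,"yaw":0},{"x":0.005,"y":0,"z":0.003,"yaw":0},{"x":0,"y":0,"z":0,"yaw":0}]';python3 look.py 26 27
```

```text
t: 23.9
tcp_pos: [0.546, 0.0642, 0.2026]
orientation: [0.0, 1.0, 0.0, -0.0]
force: [0.4, 1.3, 4.1]
finger_gap: 0.0076
23.95 [0.5459 0.0642 0.2025] [-0.3  0.1  5.4] [-0.09 -0.45  0.04]
```

View pics/v26.png

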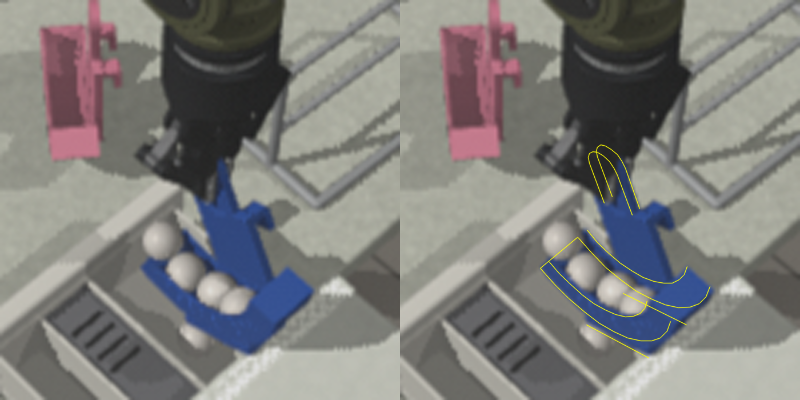

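```bash
python3 -m handwheel '[{"x":0,"y":0,"z":0,"yaw":0},{"x":0,"y":0,"z":0,"yaw":0},{"x":0,"y":0,"z":0,"yaw":0},{"x":0,"y":0,"z":0,"yaw":0}]';python3 look.py 27
```

```text
t: 24.28
tcp_pos: [0.546, 0.0642, 0.2026]
orientation: [0.0, 1.0, 0.0, -0.0]
force: [-0.3, -0.2, 5.2]
finger_gap: 0.008
24.33 [0.546  0.0642 0.2026] [-0.5 -0.   4.3] [-0.04 -0.46 -0.03]
```

View pics/v27.png

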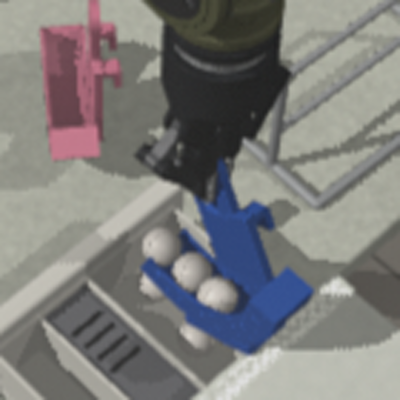

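Two tablets are in the compartment (crop (150,285) and (195,333)) and three are in the scoop.

```bash
python3 -m handwheel '[{"x":0.01,"y":0,"z":0.007,"yaw":0},{"x":0.016,"y":0,"z":0.011,"yaw":0},{"x":0.016,"y":0,"z":0.011,"yaw":0},{"x":0.016,"y":0,"z":0.011,"yaw":0},{"x":0.016,"y":0,"z":0.011,"yaw":0},{"x":0.016,"y":0,"z":0.011,"yaw":0}]';python3 look.py 28 30
```

```text
t: 24.83
tcp_pos: [0.5431, 0.0642, 0.2005]
orientation: [0.0, 1.0, -0.0, -0.0]
force: [0.0, 0.8, 4.4]
finger_gap: 0.0074
24.88 [0.5431 0.0642 0.2005] [-0.1  0.2  4.2] [-0.05 -0.52  0.08]
```

View pics/v28.png

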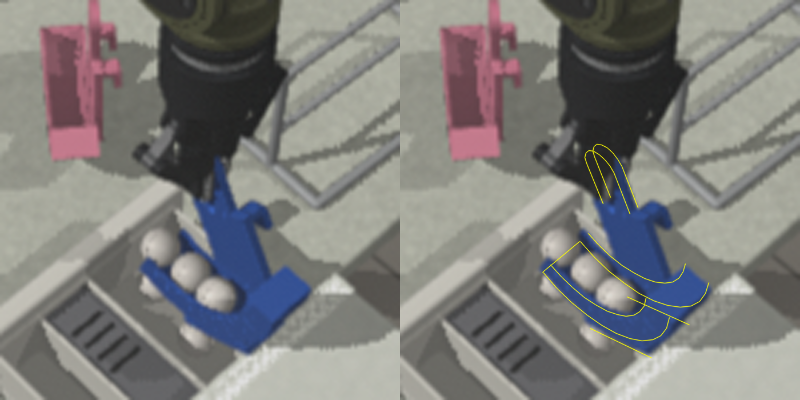

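```bash
python3 -m handwheel '[{"x":0.016,"y":0,"z":0.011,"yaw":0},{"x":0.016,"y":0,"z":0.011,"yaw":0},{"x":0.016,"y":0,"z":0.011,"yaw":0},{"x":0.016,"y":0,"z":0.011,"yaw":0},{"x":0.016,"y":0,"z":0.011,"yaw":0},{"x":0.016,"y":0,"z":0.011,"yaw":0}]';python3 look.py 29 31
```

```text
t: 25.38
tcp_pos: [0.5403, 0.0642, 0.1987]
orientation: [0.0, 1.0, -0.0, -0.0]
force: [0.7, 0.2, 5.0]
finger_gap: 0.0075
25.43 [0.5403 0.0642 0.1986] [-0.1 -0.3  3.5] [-0.15 -0.51  0.02]
```

View pics/v29.png

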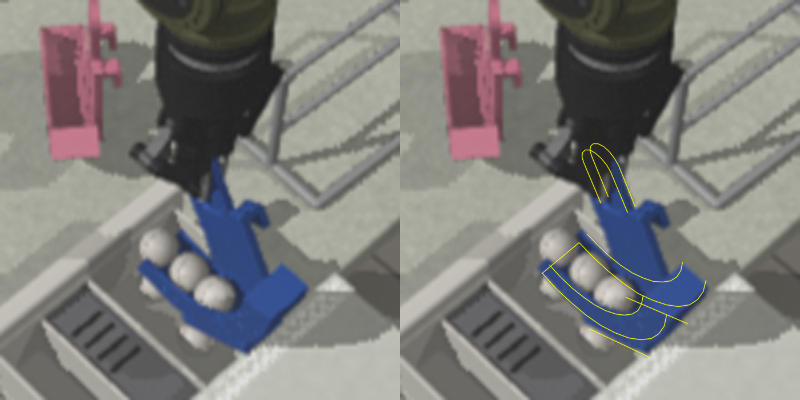

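```bash
python3 -m handwheel '[{"x":0.016,"y":0,"z":0.011,"yaw":0},{"x":0.016,"y":0,"z":0.011,"yaw":0},{"x":0.016,"y":0,"z":0.012,"yaw":0},{"x":0.016,"y":0,"z":0.012,"yaw":0},{"x":0.016,"y":0,"z":0.012,"yaw":0},{"x":0.016,"y":0,"z":0.012,"yaw":0}]';python3 look.py 30 30
```

```text
t: 25.93
tcp_pos: [0.5375, 0.0642, 0.1966]
orientation: [0.0, 1.0, -0.0, -0.0]
force: [-0.2, 0.3, 4.0]
finger_gap: 0.0075
25.98 [0.5374 0.0642 0.1965] [0.4 0.6 3.3] [-0.17 -0.54  0.03]
```

View pics/v30.png

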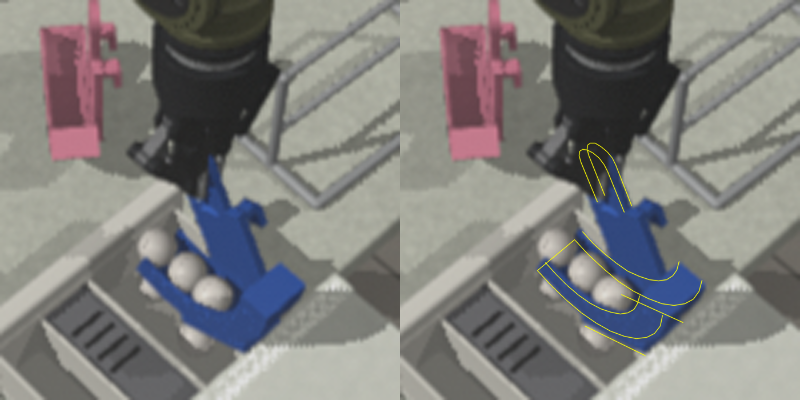

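```bash
python3 -m handwheel '[{"x":0.016,"y":0,"z":0.012,"yaw":0},{"x":0.016,"y":0,"z":0.012,"yaw":0},{"x":0.016,"y":0,"z":0.012,"yaw":0},{"x":0.016,"y":0,"z":0.012,"yaw":0},{"x":0.016,"y":0,"z":0.012,"yaw":0}]';python3 look.py 31 32
```

```text
t: 26.4
tcp_pos: [0.535, 0.0643, 0.1946]
orientation: [0.0, 1.0, 0.0, -0.0]
force: [0.3, -0.8, 3.5]
finger_gap: 0.0073
26.45 [0.5346 0.0642 0.1943] [ 0.8 -0.7 -0.5] [ 0.05 -0.14  0.05]
```

View pics/v31.png

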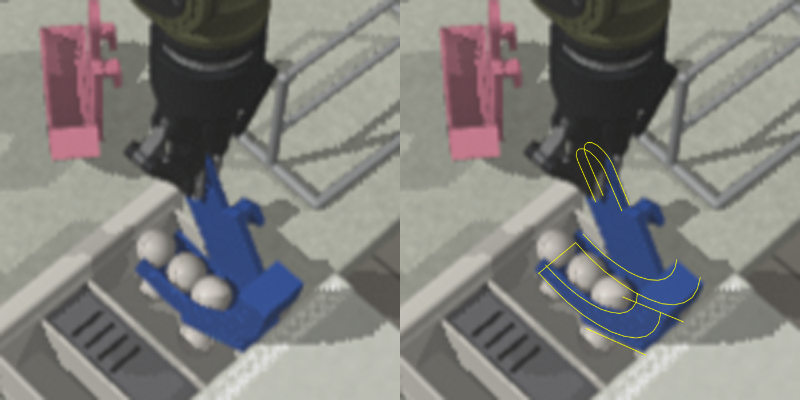

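The foot slid along the washer edge and its far corner came off (contact force vanished), with three tablets still in the scoop at about 31°. I'll shift the scoop back +x and up along its foot line to get edge contact nearer the foot's middle.

```bash
python3 -m handwheel '[{"x":0,"y":0,"z":-0.02,"yaw":0},{"x":0,"y":0,"z":-0.04,"yaw":0},{"x":-0.02,"y":0,"z":-0.04,"yaw":0},{"x":-0.04,"y":0,"z":-0.04,"yaw":0},{"x":-0.06,"y":0,"z":-0.04,"yaw":0},{"x":-0.07,"y":0,"z":-0.05,"yaw":0},{"x":-0.08,"y":0,"z":-0.05,"yaw":0},{"x":-0.08,"y":0,"z":-0.05,"yaw":0},{"x":-0.08,"y":0,"z":-0.05,"yaw":0},{"x":-0.07,"y":0,"z":-0.04,"yaw":0},{"x":-0.05,"y":0,"z":-0.03,"yaw":0},{"x":-0.03,"y":0,"z":-0.02,"yaw":0},{"x":-0.02,"y":0,"z":0,"yaw":0}]';python3 look.py 32 31
```

```text
t: 27.53
tcp_pos: [0.5533, 0.0642, 0.2091]
orientation: [0.0, 1.0, -0.0, 0.0]
force: [-0.4, 0.1, -2.0]
finger_gap: 0.0075
27.58 [0.5533 0.0642 0.209 ] [-0.2  0.2 -1.5] [0.03 0.04 0.01]
```

View pics/v32.png

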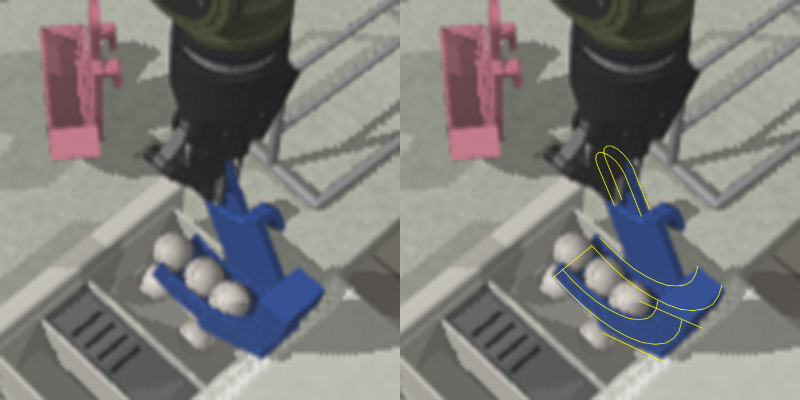

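```bash
python3 -m handwheel '[{"x":0,"y":0,"z":0.012,"yaw":0},{"x":0,"y":0,"z":0.012,"yaw":0},{"x":0.008,"y":0,"z":0.012,"yaw":0},{"x":0.012,"y":0,"z":0.012,"yaw":0},{"x":0.015,"y":0,"z":0.012,"yaw":0},{"x":0.015,"y":0,"z":0.012,"yaw":0},{"x":0.015,"y":0,"z":0.012,"yaw":0}]';python3 look.py 33 31
```

```text
t: 28.17
tcp_pos: [0.5511, 0.0642, 0.2064]
orientation: [0.0, 1.0, -0.0, -0.0]
force: [-0.8, -0.3, -1.4]
finger_gap: 0.0077
28.22 [0.551  0.0642 0.2063] [ 0.5 -1.3 -2.5] [ 0.06  0.08 -0.01]
```

View pics/v33.png

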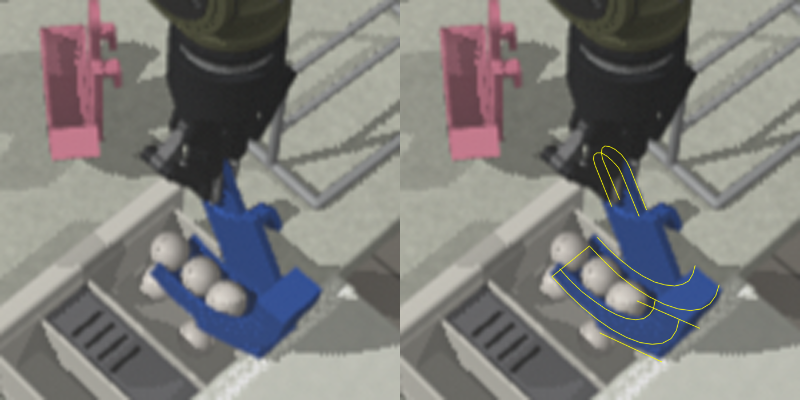

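```bash
python3 -m handwheel '[{"x":0,"y":0,"z":0.015,"yaw":0},{"x":0,"y":0,"z":0.015,"yaw":0},{"x":0,"y":0,"z":0.015,"yaw":0},{"x":0,"y":0,"z":0.015,"yaw":0}]';python3 -m handwheel '[{"x":0,"y":0,"z":0.015,"yaw":0},{"x":0,"y":0,"z":0.015,"yaw":0},{"x":0,"y":0,"z":0.015,"yaw":0},{"x":0,"y":0,"z":0.015,"yaw":0}]';python3 look.py 34 31
```

```text
t: 28.55
tcp_pos: [0.5512, 0.0642, 0.2046]
orientation: [0.0, 1.0, 0.0, 0.0]
force: [-0.0, -1.3, -2.7]
finger_gap: 0.0078
t: 28.88
tcp_pos: [0.5512, 0.0643, 0.2039]
orientation: [0.0, 1.0, 0.0, 0.0]
force: [-5.1, 1.5, 5.9]
finger_gap: 0.0077
28.93 [0.5513 0.0643 0.204 ] [-4.3  0.7  4.9] [ 0.    0.59 -0.09]
```

View pics/v34.png

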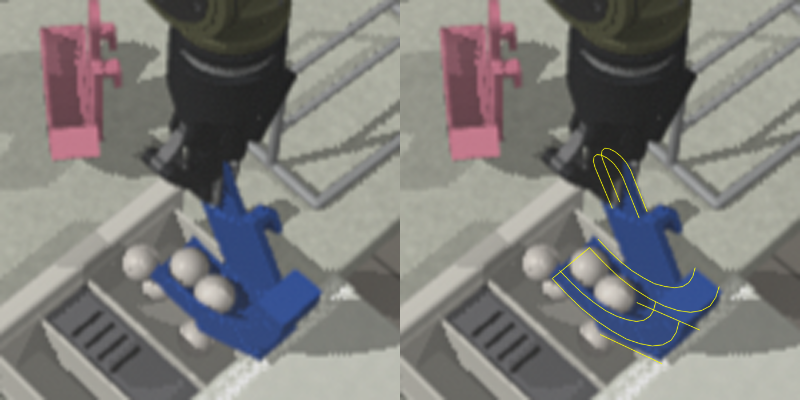

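Tablet 3 has just gone over (crop (140,262)) and two remain (crop (188,268) and (213,295)). I'll back off gently now.

```bash
python3 -m handwheel '[{"x":0,"y":0,"z":-0.02,"yaw":0},{"x":0,"y":0,"z":-0.04,"yaw":0},{"x":0,"y":0,"z":-0.06,"yaw":0},{"x":0,"y":0,"z":-0.08,"yaw":0}]';python3 look.py 35 31
```

```text
t: 29.27
tcp_pos: [0.551, 0.0641, 0.2082]
orientation: [0.0, 1.0, -0.0, -0.0]
force: [-1.1, -0.2, -1.6]
finger_gap: 0.0073
29.32 [0.5514 0.0642 0.209 ] [ 0.3 -0.5 -1. ] [ 0.01  0.04 -0.03]
```

View pics/v35.png

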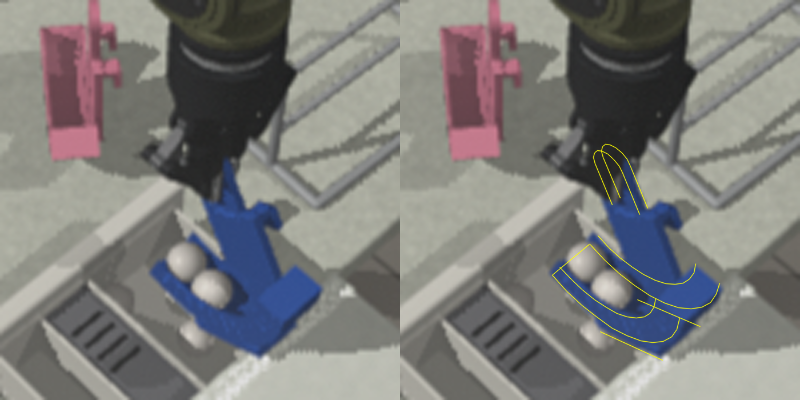

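```bash
python3 -m handwheel '[{"x":-0.02,"y":0,"z":-0.08,"yaw":0},{"x":-0.04,"y":0,"z":-0.08,"yaw":0},{"x":-0.06,"y":0,"z":-0.08,"yaw":0},{"x":-0.08,"y":0,"z":-0.08,"yaw":0},{"x":-0.1,"y":0,"z":-0.08,"yaw":0},{"x":-0.12,"y":0,"z":-0.08,"yaw":0},{"x":-0.13,"y":0,"z":-0.06,"yaw":0},{"x":-0.13,"y":0,"z":-0.06,"yaw":0},{"x":-0.12,"y":0,"z":-0.05,"yaw":0},{"x":-0.11,"y":0,"z":-0.03,"yaw":0},{"x":-0.09,"y":0,"z":-0.02,"yaw":0},{"x":-0.07,"y":0,"z":0,"yaw":0},{"x":-0.05,"y":0,"z":0,"yaw":0},{"x":-0.03,"y":0,"z":0,"yaw":0}]';python3 look.py 36 31
```

```text
t: 30.48
tcp_pos: [0.5858, 0.0642, 0.2296]
orientation: [0.0, 1.0, -0.0, -0.0]
force: [1.0, -0.1, -1.3]
finger_gap: 0.0072
30.53 [0.5858 0.0642 0.2296] [ 0.4 -0.6 -2. ] [0.04 0.04 0.06]
```

View pics/v36.png

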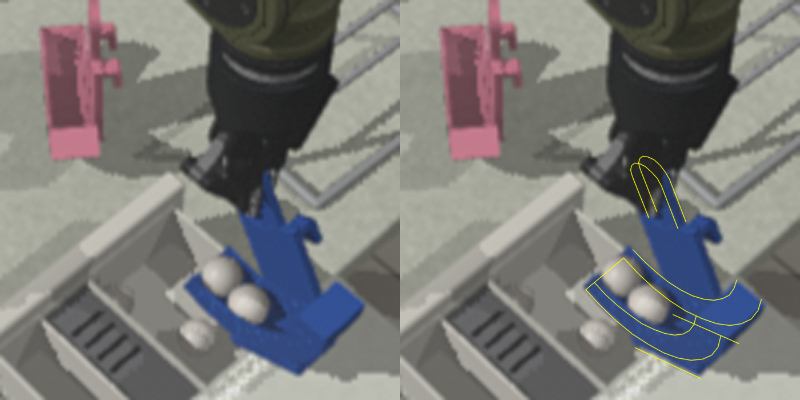

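```bash
python3 -m handwheel '[{"x":0,"y":0,"z":0.03,"yaw":0},{"x":0,"y":0,"z":0.03,"yaw":0},{"x":0,"y":0,"z":0.03,"yaw":0},{"x":0,"y":0,"z":0.03,"yaw":0}]';python3 -m handwheel '[{"x":0,"y":0,"z":0.03,"yaw":0},{"x":0,"y":0,"z":0.03,"yaw":0}]'
```

```text
t: 30.87
tcp_pos: [0.5855, 0.0642, 0.226]
orientation: [0.0, 1.0, -0.0, -0.0]
force: [-0.2, 0.1, -1.3]
finger_gap: 0.0077
t: 31.03
tcp_pos: [0.5856, 0.0641, 0.2243]
orientation: [0.001, 1.0, -0.0, 0.0]
force: [-0.8, 0.3, -1.0]
finger_gap: 0.0075
```

```bash
python3 -m handwheel '[{"x":0,"y":0,"z":0.03,"yaw":0},{"x":0,"y":0,"z":0.03,"yaw":0},{"x":0,"y":0,"z":0.02,"yaw":0}]';python3 -m handwheel '[{"x":-0.02,"y":0,"z":0.02,"yaw":0},{"x":-0.04,"y":0,"z":0,"yaw":0},{"x":-0.05,"y":0,"z":0,"yaw":0},{"x":-0.05,"y":0,"z":0,"yaw":0}]';python3 look.py 37 31
```

```text
t: 31.28
tcp_pos: [0.5858, 0.0643, 0.2234]
orientation: [0.0, 1.0, 0.0, 0.0]
force: [-4.1, -0.2, 7.0]
finger_gap: 0.0077
t: 31.62
tcp_pos: [0.5904, 0.0644, 0.2245]
orientation: [0.0, 1.0, 0.0, -0.0]
force: [-7.6, 0.4, 11.1]
finger_gap: 0.0078
31.67 [0.5907 0.0644 0.2246] [-6.9  0.4 10.6] [ 0.02  1.43 -0.1 ]
```

View pics/v37.png

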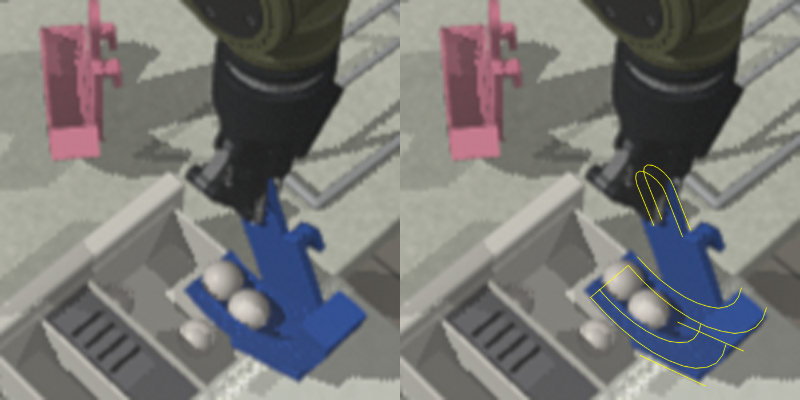

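```bash
python3 -m handwheel '[{"x":-0.05,"y":0,"z":-0.014,"yaw":0},{"x":-0.05,"y":0,"z":-0.014,"yaw":0},{"x":-0.05,"y":0,"z":-0.014,"yaw":0},{"x":-0.05,"y":0,"z":-0.014,"yaw":0},{"x":-0.05,"y":0,"z":-0.012,"yaw":0},{"x":-0.05,"y":0,"z":-0.012,"yaw":0},{"x":-0.05,"y":0,"z":-0.012,"yaw":0},{"x":-0.05,"y":0,"z":-0.012,"yaw":0},{"x":-0.05,"y":0,"z":-0.01,"yaw":0},{"x":-0.05,"y":0,"z":-0.01,"yaw":0}]';python3 look.py 38 21
```

```text
t: 32.5
tcp_pos: [0.6056, 0.0643, 0.2278]
orientation: [0.0, 1.0, 0.0, 0.0]
force: [-3.6, 0.4, 9.4]
finger_gap: 0.0074
32.55 [0.6059 0.0643 0.2278] [-5.5 -0.7  8.9] [ 0.03  1.08 -0.05]
```

View pics/v38.png

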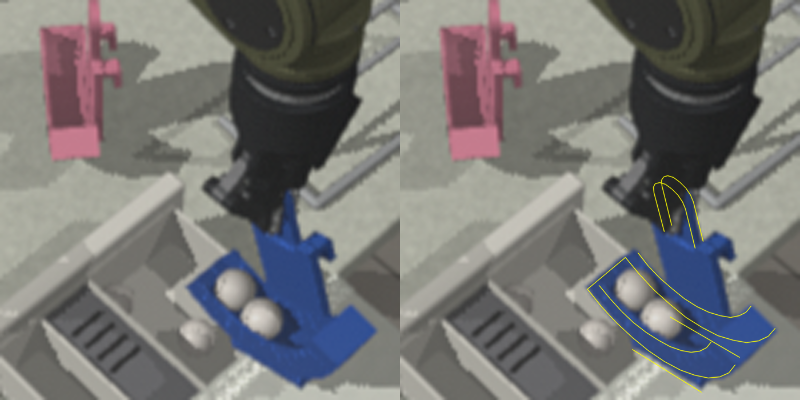

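```bash
python3 -m handwheel '[{"x":-0.055,"y":0,"z":-0.01,"yaw":0},{"x":-0.055,"y":0,"z":-0.01,"yaw":0},{"x":-0.055,"y":0,"z":-0.008,"yaw":0},{"x":-0.055,"y":0,"z":-0.008,"yaw":0},{"x":-0.055,"y":0,"z":-0.007,"yaw":0},{"x":-0.055,"y":0,"z":-0.007,"yaw":0},{"x":-0.055,"y":0,"z":-0.005,"yaw":0},{"x":-0.055,"y":0,"z":-0.005,"yaw":0},{"x":-0.055,"y":0,"z":-0.004,"yaw":0},{"x":-0.055,"y":0,"z":-0.004,"yaw":0},{"x":-0.055,"y":0,"z":-0.002,"yaw":0},{"x":-0.055,"y":0,"z":-0.002,"yaw":0},{"x":-0.055,"y":0,"z":0,"yaw":0},{"x":-0.055,"y":0,"z":0,"yaw":0}]';python3 look.py 39 10
```

```text
t: 33.72
tcp_pos: [0.6288, 0.0642, 0.2295]
orientation: [0.0, 1.0, 0.0, 0.0]
force: [-2.8, 1.2, 7.3]
finger_gap: 0.0076
33.77 [0.6291 0.0642 0.2295] [-2.8 -0.1  6.4] [ 0.02  0.93 -0.04]
```

View pics/v39.png

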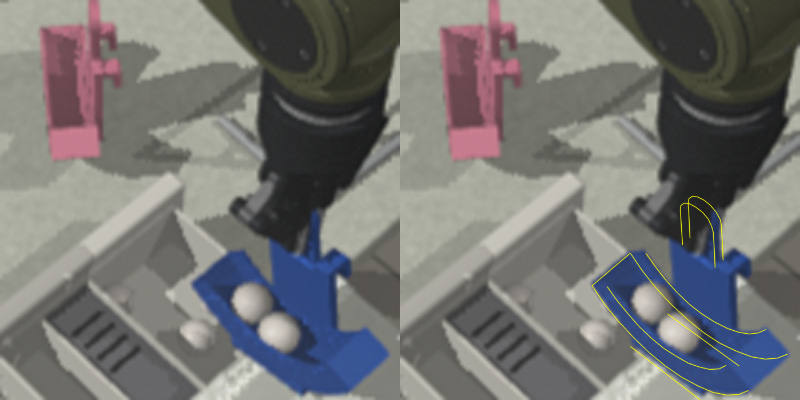

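```bash
python3 -m handwheel '[{"x":-0.055,"y":0,"z":0,"yaw":0},{"x":-0.055,"y":0,"z":0,"yaw":0},{"x":-0.055,"y":0,"z":0,"yaw":0},{"x":-0.055,"y":0,"z":0,"yaw":0},{"x":-0.055,"y":0,"z":0,"yaw":0},{"x":-0.055,"y":0,"z":0,"yaw":0},{"x":-0.055,"y":0,"z":0,"yaw":0},{"x":-0.055,"y":0,"z":0,"yaw":0},{"x":-0.055,"y":0,"z":0,"yaw":0},{"x":-0.055,"y":0,"z":0,"yaw":0},{"x":-0.055,"y":0,"z":0,"yaw":0},{"x":-0.055,"y":0,"z":0,"yaw":0}]';python3 look.py 40 0
```

```text
t: 34.77
tcp_pos: [0.6486, 0.0642, 0.2279]
orientation: [0.0, 1.0, 0.0, 0.0]
force: [-3.6, -0.1, 4.2]
finger_gap: 0.0076
34.82 [0.6488 0.0641 0.2278] [-2.5  0.3  6. ] [ 0.06  0.87 -0.04]
```

View pics/v40.png

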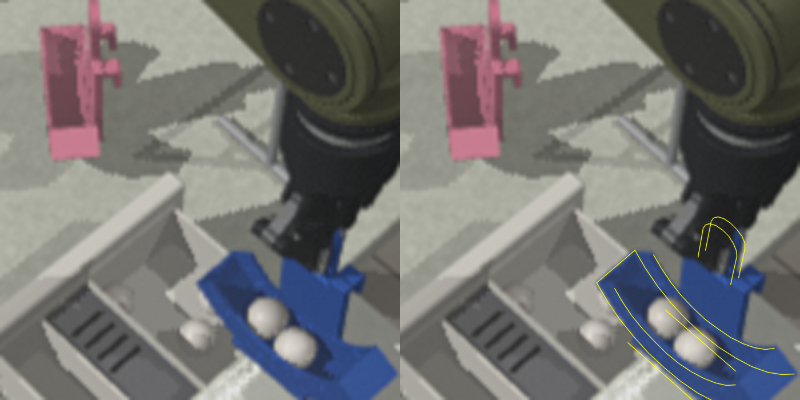

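```bash
python3 - <<'E'
from h import *
np.set_printoptions(precision=3,suppress=True)
print('lint',onz('top',482,308,.026),'tub',onz('top',487,252,.09),'bigblue',onz('top',240,345,.05),onz('top',145,405,.05),onz('top',215,395,.1))
s=cv2.imread('pics/scene40.png'); cv2.imwrite('pics/v41.png',cv2.resize(s[200:320,270:400],(780,720))[:600])
E
```

```text
lint [ 0.337 -0.296  0.026] tub [ 0.453 -0.293  0.09 ] bigblue [0.256 0.235 0.05 ] [0.131 0.431 0.05 ] [0.157 0.277 0.1  ]
```

View pics/v41.png

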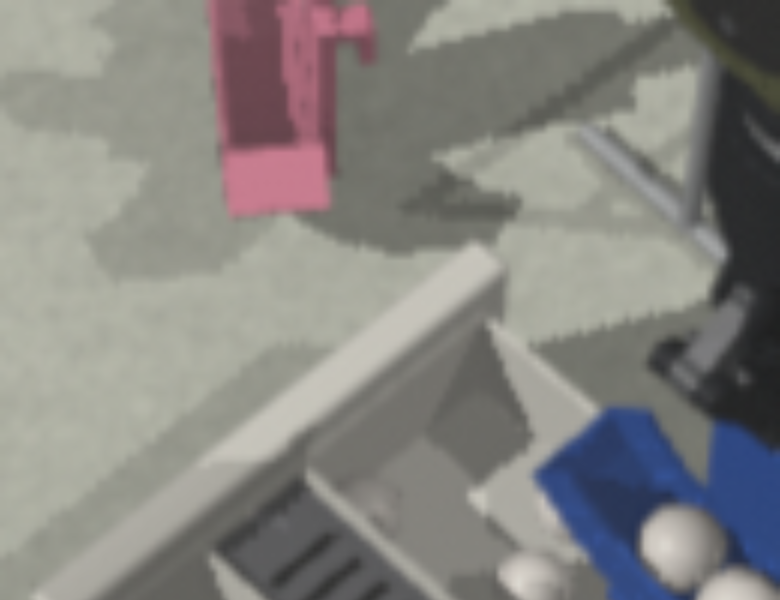

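Three tablets show in the compartment (crop (378,505), (530,575) and (550,515)) and two in the scoop, which is nearly level. I'll carry it to a free spot on the table near (0.36, −0.10).

```bash
python3 -m handwheel '[{"x":0,"y":0,"z":-0.1,"yaw":0},{"x":0,"y":0,"z":-0.2,"yaw":0},{"x":0,"y":0,"z":-0.3,"yaw":0},{"x":0,"y":0,"z":-0.3,"yaw":0},{"x":0.05,"y":-0.03,"z":-0.3,"yaw":0},{"x":0.1,"y":-0.06,"z":-0.3,"yaw":0},{"x":0.2,"y":-0.11,"z":-0.3,"yaw":0},{"x":0.3,"y":-0.17,"z":-0.3,"yaw":0},{"x":0.4,"y":-0.23,"z":-0.2,"yaw":0},{"x":0.5,"y":-0.28,"z":-0.1,"yaw":0},{"x":0.6,"y":-0.34,"z":0,"yaw":0},{"x":0.6,"y":-0.34,"z":0,"yaw":0},{"x":0.6,"y":-0.34,"z":0,"yaw":0},{"x":0.6,"y":-0.34,"z":0,"yaw":0},{"x":0.6,"y":-0.34,"z":0,"yaw":0},{"x":0.6,"y":-0.34,"z":0,"yaw":0},{"x":0.6,"y":-0.34,"z":0,"yaw":0},{"x":0.6,"y":-0.34,"z":0,"yaw":0},{"x":0.6,"y":-0.34,"z":0,"yaw":0},{"x":0.6,"y":-0.34,"z":0,"yaw":0}]' - 40; python3 -m handwheel '[{"x":0.5,"y":-0.28,"z":0,"yaw":0},{"x":0.45,"y":-0.26,"z":0,"yaw":0},{"x":0.35,"y":-0.2,"z":0,"yaw":0},{"x":0.3,"y":-0.17,"z":0,"yaw":0},{"x":0.2,"y":-0.12,"z":0,"yaw":0},{"x":0.15,"y":-0.08,"z":0,"yaw":0},{"x":0.08,"y":-0.05,"z":0,"yaw":0},{"x":0.05,"y":-0.03,"z":0,"yaw":0},{"x":0,"y":0,"z":0,"yaw":0}]';python3 - <<'E'
from h import *
c=read_camera('scene'); s=c['image'];cv2.imwrite('pics/scene42.png',s)
o=observe(); print(o['t'],o['tcp_pos'],o['force'])
g=o['tcp_pos']-[0,0,.0035]
b=(170,140,330,300); a=draw(s,'scene',g,0,box=b,s=5)
cv2.imwrite('pics/v42.png',np.hstack([cv2.resize(a,(400,400)),cv2.resize(s[200:320,280:400],(400,400))]))
E
```

```text
t: 36.48
tcp_pos: [0.4204, -0.0645, 0.3]
orientation: [0.0, 1.0, -0.0, 0.001]
force: [-0.1, -0.2, -1.6]
finger_gap: 0.0077
t: 37.23
tcp_pos: [0.3594, -0.0998, 0.2993]
orientation: [0.0, 1.0, 0.0, 0.0]
force: [-0.5, -0.4, -1.2]
finger_gap: 0.0073
37.2833 [ 0.35948947 -0.09966517  0.29927109] [-0.08479368  0.1612444  -1.21155988]
```

View pics/v42.png

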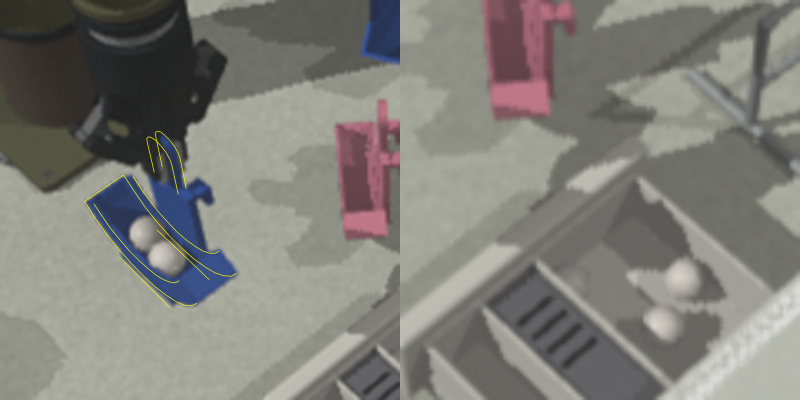

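The compartment holds three tablets (right crop (685,277), (662,323) and (572,280)) and the scoop holds two. Lowering.

```bash
python3 -m handwheel '[{"x":0,"y":0,"z":0.1,"yaw":0},{"x":0,"y":0,"z":0.2,"yaw":0},{"x":0,"y":0,"z":0.3,"yaw":0},{"x":0,"y":0,"z":0.4,"yaw":0},{"x":0,"y":0,"z":0.5,"yaw":0},{"x":0,"y":0,"z":0.6,"yaw":0},{"x":0,"y":0,"z":0.6,"yaw":0},{"x":0,"y":0,"z":0.6,"yaw":0},{"x":0,"y":0,"z":0.5,"yaw":0},{"x":0,"y":0,"z":0.4,"yaw":0},{"x":0,"y":0,"z":0.3,"yaw":0},{"x":0,"y":0,"z":0.2,"yaw":0},{"x":0,"y":0,"z":0.2,"yaw":0},{"x":0,"y":0,"z":0.1,"yaw":0},{"x":0,"y":0,"z":0.1,"yaw":0},{"x":0,"y":0,"z":0.1,"yaw":0},{"x":0,"y":0,"z":0.05,"yaw":0},{"x":0,"y":0,"z":0.05,"yaw":0}]' - 20;python3 -m handwheel '[{"x":0,"y":0,"z":0.04,"yaw":0},{"x":0,"y":0,"z":0.04,"yaw":0},{"x":0,"y":0,"z":0.04,"yaw":0}]'
```

```text
t: 38.78
tcp_pos: [0.3595, -0.0998, 0.1405]
orientation: [0.0, 1.0, -0.0, 0.0]
force: [0.5, -0.7, -1.5]
finger_gap: 0.0073
t: 39.03
tcp_pos: [0.3594, -0.0998, 0.1368]
orientation: [0.001, 1.0, -0.0, 0.0]
force: [1.0, 0.0, -1.2]
finger_gap: 0.0076
```

```bash
python3 -m handwheel '[{"x":0,"y":0,"z":0.04,"yaw":0},{"x":0,"y":0,"z":0.04,"yaw":0},{"x":0,"y":0,"z":0.04,"yaw":0},{"x":0,"y":0,"z":0.04,"yaw":0}]';python3 -m handwheel '[{"x":0,"y":0,"z":0.03,"yaw":0},{"x":0,"y":0,"z":0.03,"yaw":0},{"x":0,"y":0,"z":0.03,"yaw":0}]';python3 -m handwheel '[{"x":0,"y":0,"z":0.03,"yaw":0},{"x":0,"y":0,"z":0.03,"yaw":0}]';
```

```text
t: 39.37
tcp_pos: [0.3593, -0.0997, 0.1318]
orientation: [0.0, 1.0, -0.0, 0.0]
force: [1.6, -0.2, -2.0]
finger_gap: 0.0077
t: 39.62
tcp_pos: [0.3593, -0.0997, 0.1291]
orientation: [0.0, 1.0, -0.0, -0.0]
force: [-1.0, -0.6, -0.8]
finger_gap: 0.0074
t: 39.78
tcp_pos: [0.3598, -0.0998, 0.1283]
orientation: [0.001, 1.0, 0.0, 0.0]
force: [-1.6, 1.8, 7.6]
finger_gap: 0.0075
```

```bash
python3 -m handwheel '[{"x":0,"y":0,"z":0.03,"yaw":0},{"x":0,"y":0,"z":0.03,"yaw":0},{"x":0,"y":0,"z":0,"yaw":0}]';python3 - <<'E'
from h import *
c=read_camera('scene'); s=c['image'];cv2.imwrite('pics/scene43.png',s)
o=observe(); print(o['t'],o['tcp_pos'],o['force'],o['ft_torque'])
g=o['tcp_pos']-[0,0,.0015]
b=(170,160,310,300); a=draw(s,'scene',g,0,box=b,s=5)
cv2.imwrite('pics/v43.png',cv2.resize(np.hstack([a,cv2.resize(s[160:300,170:310],None,fx=5,fy=5)]),(800,400)))
E
```

```text
t: 40.03
tcp_pos: [0.3608, -0.1, 0.128]
orientation: [0.001, 1.0, -0.0, 0.001]
force: [-0.6, 3.0, 9.1]
finger_gap: 0.0076
40.0833 [ 0.36075986 -0.09993917  0.12800455] [-0.62944232  3.04793466  9.27929165] [ 0.50887791  0.45927352 -0.09072223]
```

View pics/v43.png

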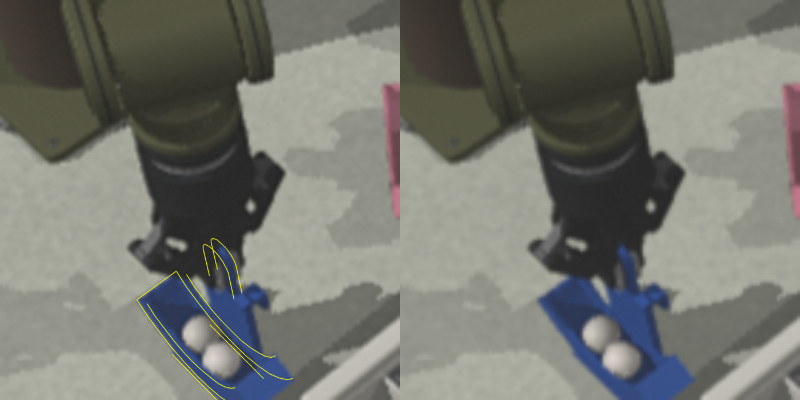

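```bash
python3 -m handwheel '[{"x":0,"y":0,"z":-0.04,"yaw":0},{"x":0,"y":0,"z":-0.03,"yaw":0}]';python3 -m handwheel '[{"x":0,"y":0,"z":0,"yaw":0},{"x":0,"y":0,"z":0,"yaw":0},{"x":0,"y":0,"z":0,"yaw":0},{"x":0,"y":0,"z":0,"yaw":0},{"x":0,"y":0,"z":0,"yaw":0},{"x":0,"y":0,"z":0,"yaw":0}]' 0.5;python3 - <<'E'
from h import *
c=read_camera('scene'); s=c['image'];cv2.imwrite('pics/scene44.png',s)
o=observe(); print(o['t'],o['tcp_pos'],o['force'],o['finger_gap'])
g=o['tcp_pos']; g[2]=.127
b=(170,160,310,300); a=draw(s,'scene',g,0,box=b,s=5)
cv2.imwrite('pics/v44.png',cv2.resize(np.hstack([a,cv2.resize(s[160:300,170:310],None,fx=5,fy=5)]),(800,400)))
E
```

```text
t: 40.25
tcp_pos: [0.3597, -0.0999, 0.1282]
orientation: [0.0, 1.0, -0.0, 0.001]
force: [0.7, 0.4, -1.8]
finger_gap: 0.0077
t: 40.75
tcp_pos: [0.3593, -0.0997, 0.1276]
orientation: [0.0, 1.0, 0.0, -0.0]
force: [0.7, -0.3, -0.9]
finger_gap: 0.0427
40.8 [ 0.35928398 -0.0997062   0.12763927] [-0.18251526  0.40324113 -0.44667153] 0.042832215325280774
```

View pics/v44.png

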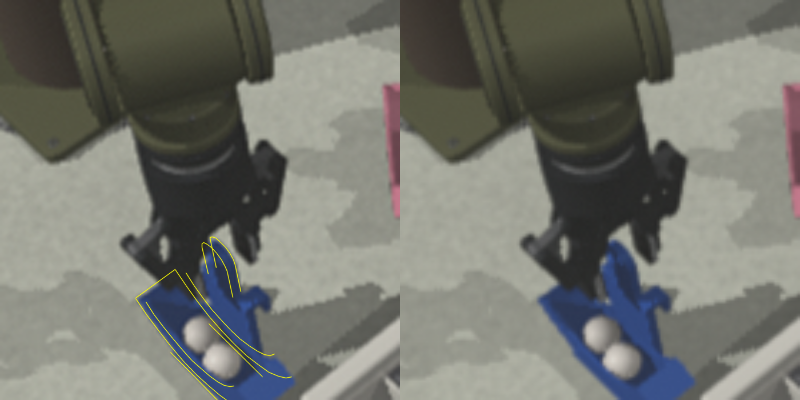

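Released, and the scoop stands with two tablets inside (right crop (600,333) and (620,357)). I'll go up, over to the front of the fascia, close the fingers and then lower.

```bash
python3 -m handwheel '[{"x":0,"y":0,"z":-0.1,"yaw":0},{"x":0,"y":0,"z":-0.2,"yaw":0},{"x":0,"y":0,"z":-0.3,"yaw":0},{"x":0,"y":0,"z":-0.5,"yaw":0},{"x":0,"y":0,"z":-0.6,"yaw":0},{"x":0,"y":0,"z":-0.7,"yaw":0},{"x":0,"y":0,"z":-0.7,"yaw":0},{"x":0,"y":0,"z":-0.7,"yaw":0},{"x":0,"y":0,"z":-0.5,"yaw":0},{"x":0,"y":0,"z":-0.3,"yaw":0},{"x":0,"y":0,"z":-0.1,"yaw":0}]';python3 -m handwheel '[{"x":-0.2,"y":0.3,"z":0,"yaw":0},{"x":-0.4,"y":0.6,"z":0,"yaw":0},{"x":-0.5,"y":0.7,"z":0,"yaw":0},{"x":-0.5,"y":0.7,"z":0,"yaw":0},{"x":-0.4,"y":0.6,"z":0,"yaw":0},{"x":-0.3,"y":0.5,"z":0,"yaw":0},{"x":-0.24,"y":0.26,"z":0,"yaw":0},{"x":0,"y":0,"z":0,"yaw":0}]' 0;python3 - <<'E'
from h import *
for n in ('scene','top'):
    s=read_camera(n)['image'];cv2.imwrite(f'pics/{n}45.png',s)
o=observe(); print(o['t'],o['tcp_pos'],o['finger_gap'])
s=cv2.imread('pics/scene45.png'); cv2.imwrite('pics/v45.png',cv2.resize(s[140:340,150:410],(780,600)))
E
```

```text
t: 41.72
tcp_pos: [0.3601, -0.1, 0.2714]
orientation: [0.0, 1.0, -0.001, 0.002]
force: [0.6, 0.0, 0.1]
finger_gap: 0.0426
t: 42.38
tcp_pos: [0.436, 0.0111, 0.2679]
orientation: [-0.001, 1.0, 0.0, -0.001]
force: [-0.5, -1.3, 0.8]
finger_gap: -0.0003
42.4833 [0.43528778 0.00980902 0.26810988] -0.00017467632745526526
```

View pics/v45.png

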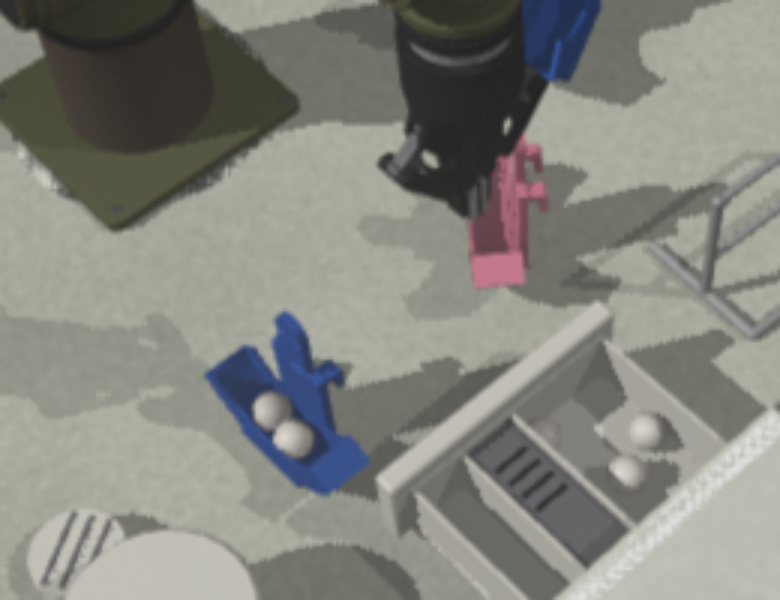

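```bash
python3 -m handwheel '[{"x":0,"y":0,"z":0.2,"yaw":0},{"x":0,"y":0,"z":0.5,"yaw":0},{"x":0,"y":0,"z":0.8,"yaw":0},{"x":0,"y":0,"z":0.9,"yaw":0},{"x":0,"y":0,"z":0.9,"yaw":0},{"x":0,"y":0,"z":0.9,"yaw":0},{"x":0,"y":0,"z":0.9,"yaw":0},{"x":0,"y":0,"z":0.7,"yaw":0},{"x":0,"y":0,"z":0.4,"yaw":0},{"x":0,"y":0,"z":0.25,"yaw":0},{"x":0,"y":0,"z":0,"yaw":0}]';python3 -m handwheel '[{"x":-0.1,"y":0,"z":0,"yaw":0},{"x":-0.1,"y":0,"z":0,"yaw":0},{"x":-0.1,"y":0,"z":0,"yaw":0},{"x":-0.1,"y":0,"z":0,"yaw":0},{"x":-0.1,"y":0,"z":0,"yaw":0},{"x":-0.1,"y":0,"z":0,"yaw":0},{"x":-0.1,"y":0,"z":0,"yaw":0},{"x":-0.1,"y":0,"z":0,"yaw":0}]';python3 - <<'E'
from h import *
s=read_camera('scene')['image'];cv2.imwrite('pics/scene46.png',s)
o=observe(); print(o['t'],o['tcp_pos'],o['force'])
cv2.imwrite('pics/v46.png',cv2.resize(s[140:340,150:410],(780,600)))
E
```

```text
t: 43.4
tcp_pos: [0.4339, 0.0095, 0.0732]
orientation: [0.001, 1.0, 0.0, -0.002]
force: [-0.1, 0.2, 0.1]
finger_gap: 0.0001
t: 44.07
tcp_pos: [0.4598, 0.01, 0.0752]
orientation: [0.0, 1.0, -0.0, -0.0]
force: [-2.5, -0.4, 2.4]
finger_gap: -0.0001
44.1167 [0.46017099 0.01002002 0.07528282] [-0.48823013  0.79865804  0.12321868]
```

View pics/v46.png

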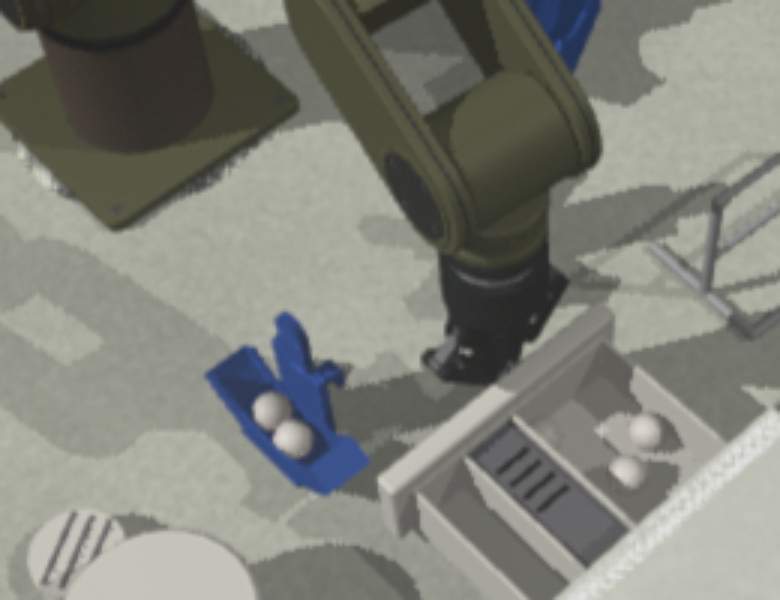

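```bash
python3 -m handwheel '[{"x":-0.1,"y":0,"z":0,"yaw":0},{"x":-0.12,"y":0,"z":0,"yaw":0},{"x":-0.14,"y":0,"z":0,"yaw":0},{"x":-0.16,"y":0,"z":0,"yaw":0},{"x":-0.18,"y":0,"z":0,"yaw":0},{"x":-0.2,"y":0,"z":0,"yaw":0},{"x":-0.2,"y":0,"z":0,"yaw":0},{"x":-0.2,"y":0,"z":0,"yaw":0},{"x":-0.2,"y":0,"z":0,"yaw":0},{"x":-0.2,"y":0,"z":0,"yaw":0},{"x":-0.2,"y":0,"z":0,"yaw":0},{"x":-0.2,"y":0,"z":0,"yaw":0},{"x":-0.2,"y":0,"z":0,"yaw":0},{"x":-0.2,"y":0,"z":0,"yaw":0},{"x":-0.2,"y":0,"z":0,"yaw":0},{"x":-0.2,"y":0,"z":0,"yaw":0},{"x":-0.2,"y":0,"z":0,"yaw":0},{"x":-0.2,"y":0,"z":0,"yaw":0},{"x":-0.2,"y":0,"z":0,"yaw":0},{"x":-0.2,"y":0,"z":0,"yaw":0}]';python3 -m handwheel '[{"x":-0.2,"y":0,"z":0,"yaw":0},{"x":-0.15,"y":0,"z":0,"yaw":0},{"x":-0.12,"y":0,"z":0,"yaw":0},{"x":-0.1,"y":0,"z":0,"yaw":0},{"x":-0.08,"y":0,"z":0,"yaw":0}]'
```

```text
t: 45.78
tcp_pos: [0.5712, 0.0099, 0.0751]
orientation: [0.0, 1.0, -0.0, -0.0]
force: [-1.8, 0.6, -0.6]
finger_gap: -0.0
t: 46.2
tcp_pos: [0.5906, 0.0098, 0.0754]
orientation: [0.0, 1.0, -0.0, 0.0]
force: [-1.8, -1.0, -1.7]
finger_gap: 0.0
```

```bash
python3 -m handwheel '[{"x":-0.06,"y":0,"z":0,"yaw":0},{"x":-0.06,"y":0,"z":0,"yaw":0},{"x":-0.05,"y":0,"z":0,"yaw":0},{"x":-0.05,"y":0,"z":0,"yaw":0}]';python3 -m handwheel '[{"x":-0.05,"y":0,"z":0,"yaw":0},{"x":-0.05,"y":0,"z":0,"yaw":0},{"x":0,"y":0,"z":0,"yaw":0}]'
```

```text
t: 46.53
tcp_pos: [0.597, 0.0097, 0.0754]
orientation: [0.0, 1.0, -0.0, 0.0]
force: [-1.5, -0.9, 0.0]
finger_gap: 0.0001
t: 46.78
tcp_pos: [0.599, 0.0098, 0.0754]
orientation: [0.0, 1.0, -0.0, -0.001]
force: [-6.3, -1.0, 4.8]
finger_gap: -0.0001
```

```bash
python3 -m handwheel '[{"x":-0.04,"y":0,"z":0,"yaw":0},{"x":-0.04,"y":0,"z":0,"yaw":0},{"x":0,"y":0,"z":0,"yaw":0},{"x":0,"y":0,"z":0,"yaw":0}]';python3 -m handwheel '[{"x":0.1,"y":0,"z":0,"yaw":0},{"x":0.3,"y":0,"z":0,"yaw":0},{"x":0.5,"y":0,"z":0,"yaw":0},{"x":0.5,"y":0,"z":0,"yaw":0},{"x":0.3,"y":0,"z":-0.2,"yaw":0},{"x":0,"y":0,"z":-0.5,"yaw":0},{"x":0,"y":0,"z":-0.8,"yaw":0},{"x":0,"y":0,"z":-0.8,"yaw":0},{"x":0,"y":0,"z":-0.8,"yaw":0},{"x":0,"y":0,"z":-0.8,"yaw":0},{"x":0,"y":0,"z":-0.5,"yaw":0},{"x":0,"y":0,"z":-0.2,"yaw":0},{"x":0,"y":0,"z":0,"yaw":0},{"x":0,"y":0,"z":0,"yaw":0}]';python3 - <<'E'
from h import *
for n in ('scene','top'):
    s=read_camera(n)['image'];cv2.imwrite(f'pics/{n}47.png',s)
o=observe(); print(o['t'],o['tcp_pos'],o['force'])
s=cv2.imread('pics/scene47.png'); t=cv2.imread('pics/top47.png')
cv2.imwrite('pics/v47.png',np.hstack([cv2.resize(s[140:340,150:410],(400,308)),cv2.resize(t[130:330,270:530],(400,308))]))
E
```

```text
t: 47.12
tcp_pos: [0.599, 0.0098, 0.0754]
orientation: [0.0, 1.0, -0.0, -0.005]
force: [-16.0, -1.0, 11.4]
finger_gap: 0.0
t: 48.28
tcp_pos: [0.5509, 0.0099, 0.2127]
orientation: [0.0, 1.0, 0.0, 0.0]
force: [-0.1, 0.6, -1.1]
finger_gap: 0.0002
48.3833 [0.55023994 0.00999214 0.21134079] [-0.01127944  0.1570139  -0.33510087]
```

View pics/v47.png

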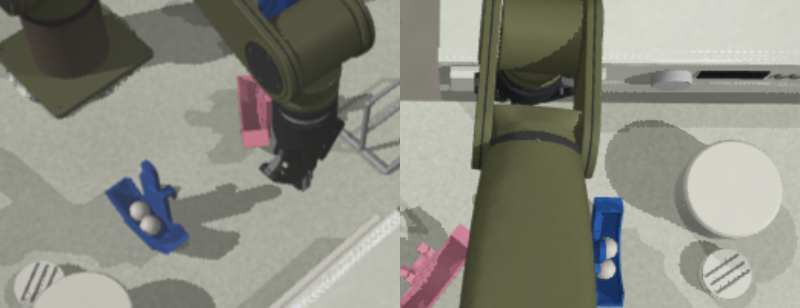

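```bash
python3 - <<'E'
from h import *
t=cv2.imread('pics/top47.png'); cv2.imwrite('pics/v48.png',cv2.resize(t[155:210,285:425],(770,302),interpolation=cv2.INTER_CUBIC))
print(proj('top',[[.6075,.09,.087],[.6075,.09,.012],[.6275,.12,.1],[.6135,.09,.087]]))
E
```

```text
[[308.6492587  181.60601657]
 [308.64662251 190.26447058]
 [294.86129934 170.97855591]
 [308.66382734 178.94904659]]
```

View pics/v48.png

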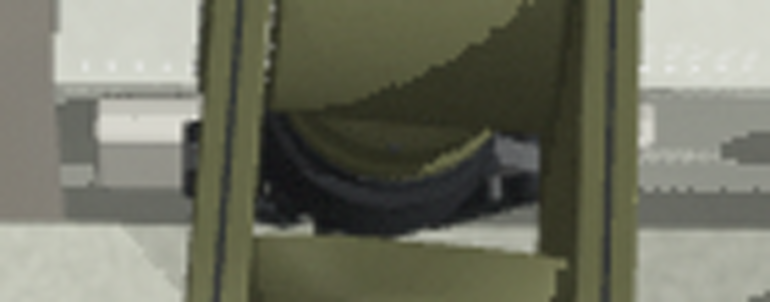

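The fascia's front top edge is at image row ~181, where the shut position projects (181.6). The robot is clear of everything, so I'm handing in.

```bash
python3 -c "
from station import finish_job
print(finish_job())"
```

```text
the job is handed in; nothing more can be done
None
```

I've handed the job in with every step done, at about 48 s of the 72 s allowed; the hand-in gives no verdict. The small blue scoop came off the rail, three tablets went into the large compartment, the scoop stands on the table near (0.36, −0.10), and the drawer is shut.

The handwheel cannot tilt the tool, so I tilted the scoop in a light 20 N grip, pressing its foot on the washer's top edge and moving the arm. I levelled it the same way afterwards.

- **Tablets:** the last picture of the open drawer showed three in the large compartment and two in the scoop. After shutting, the two in the scoop were still there, but the compartment can no longer be seen.
- **Scoop:** it was standing upright and free of the fingers in the last pictures; I did not measure its exact lean.
- **Drawer:** the fingers pushed it against a hard stop (16 N, with the TCP at x = 0.599). Afterwards the fascia's edge appeared at image row 181, against 181.6 expected when shut.
- **Other things:** the robot was clear of everything at the end. The tub and lint trap looked unmoved; I did not check the brush again.
- **What went wrong:** at about 31° of tilt the foot slid off the washer's edge, and I had to set it back on. The tilt worked out from the arm's position read about 3° more than the pictures showed, so I went by the pictures and the tablet count.

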